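Put the washed gas hob back together

ROBOT

A 6-joint arm with a two-finger parallel gripper is mounted at the origin on the work surface. World frame = base frame: x ahead of the robot, y to its left, z up, the work surface at z = 0. Lengths are in mm, angles in rad, forces in N, time in s.
With the tool pointing down it reaches from about 350 to 875 mm from the base axis. Payload 4.2 kg.
Tool frame: the origin (TCP) lies at the very end of the fingers, on their centre line; the grasp point (between the pads) lies arm.grip_depth behind it (arm.grip_depth is the distance from the TCP to the grasp point, in mm); z points along the fingers, y is the direction in which the jaws open and shut (so a half turn about z gives the same grasp; the last joint's range is limited). The gripper opens to 85 mm and grips with 20 to 120 N. Pads are 22 mm wide; open, the fingers measure 114 mm over their backs; the gripper's body (76 mm by 85 mm) begins 54 mm behind the grasp point. The pads swing forward as they close: fully open they stand 13 mm farther back than shut.
Start: joints at [-1.089, 0.385, 0.008, 0, -1.194, -0.259], TCP at [138.119, -609.526, 231.312] pointing down, gripper open.
Joint ranges: [-3.14, 3.14], [-1.21, 2.06], [-1.07, 1.41], [-3.16, 2.05], [-2.99, -0.16], [-3.1, 3.1]. Speed limits (rad/s): [2.79, 2.79, 3.14, 3.14, 3.14, 3.14].

INTERFACE

Orientations are given as a unit quaternion [x, y, z, w].
In Python, from bench import arm, optics, workorder gives the robot as it stands. The module is installed in compiled form; this text tells all that it offers.
- The arm moves only by the tool play_rows, never from a script. Its arguments are lists of equal length, an entry for each row: "travel": the shift along the tool's x, y, z in m, a list of three; "rotation": the turn, a rotation vector about the tool's x, y, z in rad, a list of three; "grip": the opening, from 0 (shut) to 1 (fully open). In form: {"travel": [[x, y, z], ...], "rotation": [[rx, ry, rz], ...], "grip": [grip, ...]}. A call has 1 to 12 rows; each row shifts and turns the commanded pose from where the row before left it, along the tool's axes as they then stand; what a row does not reach is not made up. A row lasts 1/12 s, in which the tool goes at most 41.7 mm and 7.16 degrees, less where a joint would pass 70% of its speed; a pose out of reach is approached as far as the arm can. A call is refused whole if a number of a shift passes 0.0417 or a number of a turn 0.125, either way. A call with a gripper value outside its range is refused whole. The fingers move at their own pace and stop on an object; the grip force is fixed at half the most. Time passes only in rows, so rows that do not move let the fingers close. It gives the time, the measured TCP pose, the force and the opening at its end, in the units of the state.
- arm.read_state(): the state, without advancing time (a new reading comes with each control period).
- optics.get_image(name): name is "scene" or "top" or "wrist"; returns a dict with "image" (420x560x3 uint8, blue, green, red), "depth" (420x560 float32, mm along the optical axis (not along the pixel's ray), 0 where there is no reading), "camera_matrix" (3x3 intrinsics, pixels), "R" (3x3) and "t" (3): a world point X has camera coordinates R X + t; the wrist camera has in their place "hand_eye" (4x4, takes a point from camera to tool coordinates, whose origin is the TCP and whose axes are the flange's). Camera axes: x right, y down, z forward; pixel columns grow to the right and rows downward; lengths in mm; the calibration is good to about 2 mm. A picture is of the moment at which its call begins: read the wrist's pose just before it.
- workorder.job_done(): hands the job in, once; it reports no verdict.
The state is a dict: "clock": time; "joints": joint angles; "joint_vel": joint speeds; "joint_efforts": joint torques, N m; "position": TCP position; "ee_rot": TCP orientation; "contact_force": force on the tool from outside, world axes, zero at the start; "wrist_torque": the same for the moment, N m; "gripper_width": finger opening in mm.
Only numpy, scipy, OpenCV 4.12 (cv2) and the standard library are available. Lean on these libraries where they do the work, as an engineer would, in place of code of your own. Each camera call takes 0.05 s, during which the arm holds its last target. There are 200 camera calls.

TASK

The gas hob has been stripped for cleaning and its parts lie washed on the counter. On each of the two front burners seat an inner cup flat, with its notch round the white spark pin, and close a crown over it: line up with the open mark, lower it fully and twist it clockwise to the locked mark; and push every control knob you find fully down onto a bare stem of your choice, pointer towards the back of the hob. Leave everything else on the counter where it is.

Things in the scene. Friction and masses are not known exactly. Their poses are not given: they have to be found in the camera images.
- hob: Fixed four-burner gas hob: stainless top 440 x 440 mm, 10 mm above the counter. Origin under its centre at counter height; +x to the hob's back (away from the robot), +y to its left. Four bare stems along its front, two stripped front burners behind them; a cast pan support (46 mm above the counter, reaching from hob x = +17 mm to the back) over the two complete rear burners.
- burner_left (a point): Centre of the stripped front left burner, on the hob's top face. Fixed there: a pedestal 43 mm diameter, 11 mm tall; on its middle a brass jet, 8 mm diameter, 8 mm tall; and a white spark pin, 7 mm diameter, 9 mm tall (above the pedestal), its axis 18 mm from the centre towards the hob's back (+x). Both have tapered tops. Bayonet flange: see burner_right.
- burner_right (a point): The same for the front right burner. Round each pedestal, 6 to 10 mm above the hob's top, is a flange, 55 mm diameter, with two gaps 50 degrees wide centred at -30 and +150 degrees (counter-clockwise from the hob's +x, from above). Dots on the hob 44 mm from the centre: white = open mark, 60 degrees counter-clockwise from the hob's +x; red = locked mark, straight to the hob's back.
- stem_1 (a point): Foot of the leftmost bare control stem, on its axis, on the hob's top face. A fixed aluminium D-shaft, its end 17 mm above the hob's top, 12 mm diameter, with one flat 2 mm from the axis that faces the hob's back (+x of the hob); the top 2.5 mm is tapered. Round its foot a black bezel disc, 30 mm diameter, 3 mm tall, on which a knob rests when fully down. Stems are locked at off and do not turn.
- knob_1: Black hob knob, right way up; may be absent. Origin at the centre of its underside. Round body 42 mm diameter, 18 mm tall; on it a grip bar 40 mm long (along x), 12 mm wide (y), from 18 to 34 mm height: grip across the bar. White pointer line on the bar's +x end. In the underside a D bore, 15 mm deep, 0.75 mm clear of the stem all round, its flat on the pointer (+x) side. 50 g.
- knob_2: Like knob_1; may be absent. A knob goes down on a stem only with its pointer towards the hob's back, within about 8 degrees; fully down, its underside is 3 mm above the hob's top. Otherwise it stays up on the stem's end, 17 mm above the hob's top. Any knob fits any stem.
- cup_1: Aluminium inner flame cup. Origin at the centre of its underside. Foot plate 35 (x) by 23 (y) by 5 mm thick, with a central 10 mm square hole for the jet and a notch, 10 mm wide, 4 mm deep, in its +x edge for the spark pin. On it an open tube, 25 to 27 mm outside diameter, 23 mm tall in all, red stripe on the notch side: grip the tube, fingertips 9 mm or more above the underside. 60 g.
- cup_2: The same as cup_1. Either cup fits either front burner. With the notch round the pin (within about 5 degrees) and the hole over the jet the plate lies flat on the pedestal, underside 11 mm above the hob's top; turned otherwise it stays up on the pin, about 9 mm too high or askew.
- crown_1: Outer burner crown, a hollow aluminium shell, mouth down, closed black top: 64 to 66 mm outside diameter, 41 mm tall, inside 58 mm diameter, 37 mm deep. Origin at the centre of its lower rim. A white line on the top and down the side marks its +x. Inside the rim, on its +y and -y sides, two lugs 8 mm wide, 3.5 mm tall, reaching in to 23.5 mm from the axis. 140 g.
- crown_2: Same. Either fits either burner over its seated cup. The lugs pass the flange with the white line (or its other end) at the open mark, within 12 degrees; the rim then rests on the hob's top. Turning 60 degrees clockwise from above runs the lugs under the flange and brings the line (or its other end) to the locked mark; a stop lies 10 degrees further.
- stem_2 (a point): Foot of the second from the left bare control stem, on the hob's top face, like stem_1; the stems are 88 mm apart.
- stem_3 (a point): Foot of the third from the left bare control stem, on the hob's top face, like stem_1; the stems are 88 mm apart.
- stem_4 (a point): Foot of the rightmost bare control stem, on the hob's top face, like stem_1; the stems are 88 mm apart.
- knob_3: Like knob_1 and knob_2; may be absent.
- knob_4: Like knob_1 and knob_2; may be absent.
- pan: Black nonstick frying pan, 200 mm, on the rear right of the hob, rim 84 mm above the counter; origin under its centre. Leave alone.
- oil_bottle: Green glass bottle with a black twist cap, 68 mm diameter, 250 mm tall, standing left of the hob's rear; origin under its centre. Leave alone.
- spoon_rest: White porcelain spoon rest, a 104 mm dish, 18 mm high with a short handle; origin under the dish. Leave alone.
- turner: Stainless slotted fish turner, 320 mm long, lying between the robot and the hob's right front corner; origin under its slotted head. Leave alone.
- jar_a: Glass spice jar, 45 mm diameter, 74 mm tall, right of the hob; origin under its centre. Leave alone.
- jar_b: Glass spice jar, 45 mm diameter, 74 mm tall, left of the hob near the bottle; origin under its centre. Leave alone.
Not all that is in view belongs to the job. Leave any purple look-alike of the knob_2 alone.

How it is judged (in metres and radians):
At the end, for the whole second after the job is handed in: All upright, at rest. Knobs: on stems, centred to 2.5 mm, within 3 mm of home, pointer within 0.2 rad of the back. Cups: on the front burners, within 3 mm of centre and of flat, notch within 0.2 rad of the pin. Crowns: there too, centred to 4 mm, within 3 mm of down, within 0.26 rad of locked (((horizontal distance between knob_1 and stem_1 below 0.0025 m and z of knob_1 in the frame of stem_1 between 0.001 and 0.006 m and angle between the x axis of knob_1 and the x axis of hob, either way round below 0.2 rad and angle between knob_1's own z axis and vertical below 0.1 rad) or (horizontal distance between knob_1 and stem_2 below 0.0025 m and z of knob_1 in the frame of stem_2 between 0.001 and 0.006 m and angle between the x axis of knob_1 and the x axis of hob, either way round below 0.2 rad and angle between knob_1's own z axis and vertical below 0.1 rad) or (horizontal distance between knob_1 and stem_3 below 0.0025 m and z of knob_1 in the frame of stem_3 between 0.001 and 0.006 m and angle between the x axis of knob_1 and the x axis of hob, either way round below 0.2 rad and angle between knob_1's own z axis and vertical below 0.1 rad) or (horizontal distance between knob_1 and stem_4 below 0.0025 m and z of knob_1 in the frame of stem_4 between 0.001 and 0.006 m and angle between the x axis of knob_1 and the x axis of hob, either way round below 0.2 rad and angle between knob_1's own z axis and vertical below 0.1 rad)) and ((horizontal distance between knob_2 and stem_1 below 0.0025 m and z of knob_2 in the frame of stem_1 between 0.001 and 0.006 m and angle between the x axis of knob_2 and the x axis of hob, either way round below 0.2 rad and angle between knob_2's own z axis and vertical below 0.1 rad) or (horizontal distance between knob_2 and stem_2 below 0.0025 m and z of knob_2 in the frame of stem_2 between 0.001 and 0.006 m and angle between the x axis of knob_2 and the x axis of hob, either way round below 0.2 rad and angle between knob_2's own z axis and vertical below 0.1 rad) or (horizontal distance between knob_2 and stem_3 below 0.0025 m and z of knob_2 in the frame of stem_3 between 0.001 and 0.006 m and angle between the x axis of knob_2 and the x axis of hob, either way round below 0.2 rad and angle between knob_2's own z axis and vertical below 0.1 rad) or (horizontal distance between knob_2 and stem_4 below 0.0025 m and z of knob_2 in the frame of stem_4 between 0.001 and 0.006 m and angle between the x axis of knob_2 and the x axis of hob, either way round below 0.2 rad and angle between knob_2's own z axis and vertical below 0.1 rad)) and ((horizontal distance between knob_3 and stem_1 below 0.0025 m and z of knob_3 in the frame of stem_1 between 0.001 and 0.006 m and angle between the x axis of knob_3 and the x axis of hob, either way round below 0.2 rad and angle between knob_3's own z axis and vertical below 0.1 rad) or (horizontal distance between knob_3 and stem_2 below 0.0025 m and z of knob_3 in the frame of stem_2 between 0.001 and 0.006 m and angle between the x axis of knob_3 and the x axis of hob, either way round below 0.2 rad and angle between knob_3's own z axis and vertical below 0.1 rad) or (horizontal distance between knob_3 and stem_3 below 0.0025 m and z of knob_3 in the frame of stem_3 between 0.001 and 0.006 m and angle between the x axis of knob_3 and the x axis of hob, either way round below 0.2 rad and angle between knob_3's own z axis and vertical below 0.1 rad) or (horizontal distance between knob_3 and stem_4 below 0.0025 m and z of knob_3 in the frame of stem_4 between 0.001 and 0.006 m and angle between the x axis of knob_3 and the x axis of hob, either way round below 0.2 rad and angle between knob_3's own z axis and vertical below 0.1 rad)) and ((horizontal distance between knob_4 and stem_1 below 0.0025 m and z of knob_4 in the frame of stem_1 between 0.001 and 0.006 m and angle between the x axis of knob_4 and the x axis of hob, either way round below 0.2 rad and angle between knob_4's own z axis and vertical below 0.1 rad) or (horizontal distance between knob_4 and stem_2 below 0.0025 m and z of knob_4 in the frame of stem_2 between 0.001 and 0.006 m and angle between the x axis of knob_4 and the x axis of hob, either way round below 0.2 rad and angle between knob_4's own z axis and vertical below 0.1 rad) or (horizontal distance between knob_4 and stem_3 below 0.0025 m and z of knob_4 in the frame of stem_3 between 0.001 and 0.006 m and angle between the x axis of knob_4 and the x axis of hob, either way round below 0.2 rad and angle between knob_4's own z axis and vertical below 0.1 rad) or (horizontal distance between knob_4 and stem_4 below 0.0025 m and z of knob_4 in the frame of stem_4 between 0.001 and 0.006 m and angle between the x axis of knob_4 and the x axis of hob, either way round below 0.2 rad and angle between knob_4's own z axis and vertical below 0.1 rad)) and ((horizontal distance between cup_1 and burner_left below 0.003 m and z of cup_1 in the frame of burner_left between 0.009 and 0.014 m and angle between the x axis of cup_1 and the x axis of hob, either way round below 0.2 rad and angle between cup_1's own z axis and vertical below 0.1 rad) or (horizontal distance between cup_1 and burner_right below 0.003 m and z of cup_1 in the frame of burner_right between 0.009 and 0.014 m and angle between the x axis of cup_1 and the x axis of hob, either way round below 0.2 rad and angle between cup_1's own z axis and vertical below 0.1 rad)) and ((horizontal distance between cup_2 and burner_left below 0.003 m and z of cup_2 in the frame of burner_left between 0.009 and 0.014 m and angle between the x axis of cup_2 and the x axis of hob, either way round below 0.2 rad and angle between cup_2's own z axis and vertical below 0.1 rad) or (horizontal distance between cup_2 and burner_right below 0.003 m and z of cup_2 in the frame of burner_right between 0.009 and 0.014 m and angle between the x axis of cup_2 and the x axis of hob, either way round below 0.2 rad and angle between cup_2's own z axis and vertical below 0.1 rad)) and ((horizontal distance between crown_1 and burner_left below 0.004 m and z of crown_1 in the frame of burner_left between -0.002 and 0.003 m and angle between the x axis of crown_1 and the x axis of hob, either way round below 0.26 rad and angle between crown_1's own z axis and vertical below 0.1 rad) or (horizontal distance between crown_1 and burner_right below 0.004 m and z of crown_1 in the frame of burner_right between -0.002 and 0.003 m and angle between the x axis of crown_1 and the x axis of hob, either way round below 0.26 rad and angle between crown_1's own z axis and vertical below 0.1 rad)) and ((horizontal distance between crown_2 and burner_left below 0.004 m and z of crown_2 in the frame of burner_left between -0.002 and 0.003 m and angle between the x axis of crown_2 and the x axis of hob, either way round below 0.26 rad and angle between crown_2's own z axis and vertical below 0.1 rad) or (horizontal distance between crown_2 and burner_right below 0.004 m and z of crown_2 in the frame of burner_right between -0.002 and 0.003 m and angle between the x axis of crown_2 and the x axis of hob, either way round below 0.26 rad and angle between crown_2's own z axis and vertical below 0.1 rad)) and linear speed of each of knob_1, knob_2, knob_3, knob_4, cup_1, cup_2, crown_1, crown_2 below 0.02 m/s); the robot touches nothing.
It fails at once if a bystander (pan, bottle, spoon rest, turner, spice jars) is moved more than 30 mm or tipped (distance of any of pan, oil_bottle, spoon_rest, turner, jar_a, jar_b from where it was at the start of the episode above 0.03 m or angle between any of pan, oil_bottle, spoon_rest, turner, jar_a, jar_b's own z axis and vertical above 0.4 rad).
Of knob_1, knob_2, knob_3, knob_4 only 2 to 4 are there at a start; the rules pass over those that are not, and their reading is None.
At some moment in a run one of knob_1, knob_2, knob_3, knob_4, cup_1, cup_2, crown_1, crown_2 may be knocked a few centimetres aside while the robot is not near it.
It also fails if it takes over 210 s, if anything falls off the work surface, if the arm or the gripper's body presses on something with over 40 N, if the wrist force passes 120 N, or if a joint passes its speed limit or range.

## Working session

There is one attempt and no reset: what is moved stays moved. The work goes in short steps, Python scripts to look and compute and a tool call to move; the robot and the scene stay as the last step left them, time stands still between calls to the robot, and variables do not carry over. Pictures are saved under pics/ and viewed, about 12 in all and at most 16, crops included, and the job is handed in when it is done.

Besides the shell and the picture viewer there is one more tool, called as name(argument=value, ...), one argument or row to a line, values as JSON. play_rows: Moves the arm, as the interface text tells. Its arguments: {"type":"object","properties":{"travel":{"type":"array","items":{"type":"array","items":{"type":"number"}}},"rotation":{"type":"array","items":{"type":"array","items":{"type":"number"}}},"grip":{"type":"array","items":{"type":"number"}}},"required":["travel","rotation","grip"]}

```bash
mkdir -p pics; cat > h.py <<'E'
import numpy as np, cv2
from bench import arm, optics, workorder
from scipy.spatial.transform import Rotation as Rn
def st():
    return arm.read_state()
def get(name):
    s=st(); d=optics.get_image(name)
    if name=='wrist':
        H=np.array(d['hand_eye']); T=np.eye(4); T[:3,:3]=Rn.from_quat(s['ee_rot']).as_matrix(); T[:3,3]=s['position']
        C=T@H; d['C']=C
    else:
        C=np.eye(4); R=np.array(d['R']); C[:3,:3]=R.T; C[:3,3]=-R.T@np.array(d['t']).ravel(); d['C']=C
    return d
def ray(d,u,v,z):
    """pixel -> world on plane z"""
    K=np.array(d['camera_matrix']); uv=np.c_[np.ravel(u),np.ravel(v),np.ones(np.size(u))]
    r=(np.linalg.inv(K)@uv.T).T@d['C'][:3,:3].T; o=d['C'][:3,3]
    return o+r*((z-o[2])/r[:,2])[:,None]
def proj(d,X):
    X=np.atleast_2d(X); c=(X-d['C'][:3,3])@d['C'][:3,:3]; p=c@np.array(d['camera_matrix']).T
    return p[:,:2]/p[:,2:]
def cloud(d):
    h,w=d['depth'].shape; v,u=np.mgrid[:h,:w]; K=np.array(d['camera_matrix']); z=d['depth']
    c=np.dstack([(u-K[0,2])/K[0,0]*z,(v-K[1,2])/K[1,1]*z,z])
    P=c@d['C'][:3,:3].T+d['C'][:3,3]; P[z<=0]=np.nan
    return P
E
python3 - <<'E'
from h import *
s=st(); print({k:np.round(v,3).tolist() for k,v in s.items()}); print([a for a in dir(arm) if a[0]!='_'], arm.grip_depth)
for n in ['top','scene','wrist']:
    d=get(n); cv2.imwrite(f'pics/{n}0.png',d['image']); print(n,np.round(d['C'],3).tolist(),np.round(d['camera_matrix'],1).tolist())
    np.save(f'pics/{n}0.npy',d,allow_pickle=True)
E
```

```text
{'clock': 0.0, 'joints': [-1.089, 0.386, 0.007, -0.001, -1.194, -0.259], 'joint_vel': [-0.0, 0.001, 0.001, 0.0, -0.0, -0.001], 'joint_efforts': [-0.001, -39.229, 18.839, 4.186, -0.005, -0.0], 'position': [137.978, -608.993, 230.236], 'ee_rot': [-0.111, 0.994, 0.001, -0.0], 'contact_force': [-0.542, -0.796, -0.011], 'wrist_torque': [0.027, -0.009, -0.01], 'gripper_width': 85.949}
['IKError', 'grip_depth', 'read_state'] 18.700000000000003
top [[-0.022, -0.988, 0.152, 358.93], [-1.0, 0.02, -0.013, 6.791], [0.01, -0.152, -0.988, 1137.644], [0.0, 0.0, 0.0, 1.0]] [[480.6, 0.0, 280.9], [0.0, 480.6, 211.9], [0.0, 0.0, 1.0]]
scene [[-0.832, 0.36, -0.422, 1081.73], [0.555, 0.543, -0.63, 820.691], [0.003, -0.758, -0.652, 898.752], [0.0, 0.0, 0.0, 1.0]] [[435.4, 0.0, 291.2], [0.0, 435.4, 202.7], [0.0, 0.0, 1.0]]
wrist [[-0.221, 0.935, 0.277, 67.183], [0.975, 0.211, 0.065, -624.577], [0.003, 0.285, -0.959, 373.607], [0.0, 0.0, 0.0, 1.0]] [[298.0, 0.0, 280.5], [0.0, 298.0, 209.8], [0.0, 0.0, 1.0]]
```

View pics/top0.png

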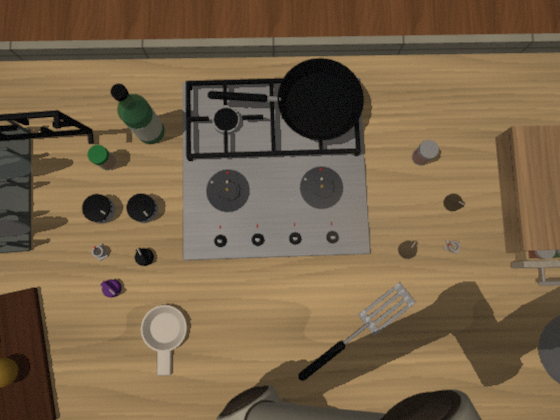

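View pics/scene0.png

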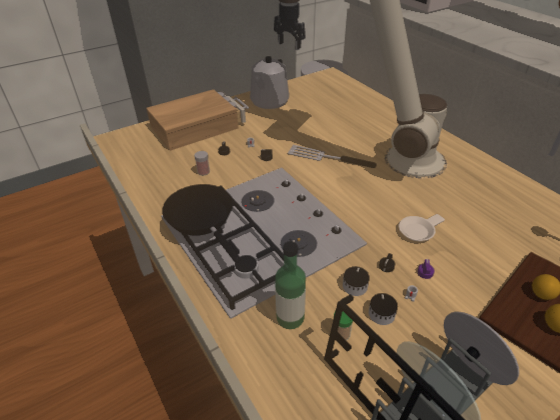

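```bash
python3 - <<'E'
from h import *
d=np.load('pics/top0.npy',allow_pickle=True).item(); I=d['image']
f=lambda a,b,c,e,k:cv2.resize(I[c:e,a:b],None,fx=k,fy=k,interpolation=cv2.INTER_CUBIC)
A=f(78,178,190,300,3); B=f(395,470,190,260,4); H=f(180,372,150,262,4)
M=np.zeros((600,800,3),np.uint8)
M[:330,:300]=A[:330,:300]; M[:280,300:600]=B; H=cv2.resize(H,(463,270)); M[330:600,:463]=H
cv2.imwrite('pics/m1.png',M)
P=cloud(d)
# clusters above counter
for nm,(a,b,c,e) in dict(L=(78,178,190,300),R=(395,470,190,260),hob=(180,372,165,262)).items():
    z=P[c:e,a:b,2]; m=((z>(9 if nm!='hob' else 18))).astype(np.uint8)
    n,l,s,cc=cv2.connectedComponentsWithStats(m)
    for i in range(1,n):
        if s[i,4]>6:
            q=P[c:e,a:b][l==i]; zt=np.percentile(q[:,2],90); t=q[q[:,2]>zt-6]
            u,v=cc[i]+[a,c]; print(nm,np.round([u,v]),s[i,4],'ztop',round(zt,1),'mean top',t.mean(0).round(1), 'range',np.round(q[:,:2].min(0)),np.round(q[:,:2].max(0)))
z=P[165:262,185:365]; g=z[np.abs(z[...,2]-10)<4]; print('plane',g[:,2].mean())
E
```

```text
L [141. 207.] 705 ztop 43.0 mean top [547.  318.1  40.6] range [514. 285.] [579. 350.]
L [ 97. 208.] 730 ztop 42.8 mean top [547.5 419.5  40.6] range [516. 387.] [579. 451.]
L [ 97. 251.] 86 ztop 24.5 mean top [447.4 419.8  22.3] range [436. 407.] [460. 433.]
L [143. 256.] 266 ztop 35.0 mean top [433.9 314.8  33.8] range [413. 294.] [454. 335.]
L [110. 287.] 284 ztop 34.4 mean top [363.6 388.4  33.3] range [344. 367.] [383. 410.]
R [453. 202.] 260 ztop 34.0 mean top [ 548.1 -417.9   33.1] range [ 528. -437.] [ 569. -397.]
R [407. 249.] 260 ztop 34.2 mean top [ 437.7 -302.    33.1] range [ 418. -322.] [ 456. -282.]
R [453. 246.] 88 ztop 23.8 mean top [ 443.1 -409.4   22. ] range [ 430. -424.] [ 456. -396.]
hob [321. 186.] 302 ztop 24.6 mean top [ 590.4 -105.2   21.6] range [ 564. -131.] [618. -78.]
hob [227. 189.] 306 ztop 23.9 mean top [586.9 119.1  21.2] range [561.  92.] [615. 145.]
hob [332. 236.] 18 ztop 29.1 mean top [ 469.9 -126.    26.9] range [ 466. -130.] [ 473. -121.]
hob [257. 239.] 14 ztop 28.2 mean top [467.1  49.   26.6] range [463.  44.] [470.  54.]
hob [294. 238.] 15 ztop 27.2 mean top [467.9 -38.5  25.1] range [465. -44.] [471. -32.]
hob [219. 240.] 18 ztop 29.2 mean top [466.3 137.6  27.5] range [462. 133.] [469. 142.]
plane 9.741797334040793
```

View pics/m1.png

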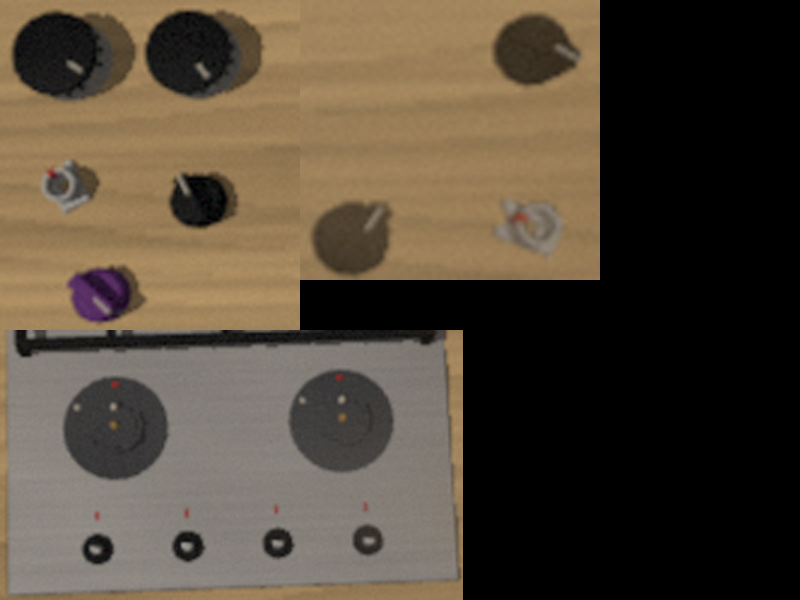

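play_rows(
  travel=[
    [-0.03,0.0195,0.0067],
    [-0.03,0.0195,0.0067],
    [-0.03,0.0195,0.0067],
    [-0.03,0.0195,0.0067],
    [-0.03,0.0195,0.0067],
    [-0.03,0.0195,0.0067],
    [-0.03,0.0195,0.0067],
    [-0.03,0.0195,0.0067],
    [-0.03,0.0195,0.0067],
    [-0.03,0.0195,0.0067],
    [-0.03,0.0195,0.0067],
    [-0.03,0.0195,0.0067],
  ],
  rotation=[
    [0,0,0],
    [0,0,0],
    [0,0,0],
    [0,0,0],
    [0,0,0],
    [0,0,0],
    [0,0,0],
    [0,0,0],
    [0,0,0],
    [0,0,0],
    [0,0,0],
    [0,0,0],
  ],
  grip=[1,1,1,1,1,1,1,1,1,1,1,1],
)

```text
clock: 1.15
position: [438.3, -300.2, 150.5]
ee_rot: [-0.111, 0.994, 0.0, -0.0]
contact_force: [0.0, 0.1, -0.9]
gripper_width: 85.7
```

play_rows(
  travel=[
    [0,0,0],
    [0,0,0],
    [0,0,0],
    [0,0,0],
    [0,0,0],
    [0,0,0],
    [0,0,0],
    [0,0,0],
    [0,0,0],
    [0,0,0],
    [0,0,0],
    [0,0,0],
  ],
  rotation=[
    [0,0,0.116],
    [0,0,0.116],
    [0,0,0.116],
    [0,0,0.116],
    [0,0,0.116],
    [0,0,0.116],
    [0,0,0.116],
    [0,0,0.116],
    [0,0,0.116],
    [0,0,0],
    [0,0,0],
    [0,0,0],
  ],
  grip=[1,1,1,1,1,1,1,1,1,1,1,1],
)

```text
clock: 2.15
position: [437.4, -301.7, 150.8]
ee_rot: [0.398, 0.917, 0.0, -0.0]
contact_force: [-0.1, -0.5, -0.7]
gripper_width: 85.4
```

```bash
cat >> h.py <<'E'
def yaw(s): 
    y=Rn.from_quat(s['ee_rot']).as_matrix()[:,1]; return np.degrees(np.arctan2(y[1],y[0]))
def snap(name,tag):
    d=get(name); s=st(); d['yaw']=yaw(s); d['pos']=np.array(s['position']); cv2.imwrite(f'pics/{tag}.png',d['image']); np.save(f'pics/{tag}.npy',d,allow_pickle=True); return d
def go(x,y,z,yw=None):
    """tool-frame delta (mm, rad) for translate-then-rotate"""
    s=st(); R=Rn.from_quat(s['ee_rot']).as_matrix(); D=R.T@(np.array([x,y,z])-s['position'])
    print('at',np.round(s['position'],1),'yaw',round(yaw(s),1),'grip',round(s['gripper_width'],1),'F',np.round(s['contact_force'],1),'t',round(s['clock'],1))
    print('D',np.round(D,1),'|D|',round(np.linalg.norm(D)), 'tiltz',np.round(R[:,2],4), 'rotz' ,None if yw is None else round(-np.radians((yw-yaw(s)+180)%360-180),3))
E
python3 - <<'E'
from h import *
d=snap('wrist','w1'); go(437.7,-302,150,43); print(st()['joints'])
P=cloud(d); z=P[...,2]; print(np.nanmin(z),np.nanmax(z)); print(np.round(proj(d,[437.7,-302,34])))
m=(np.abs(P[...,0]-438)<40)&(np.abs(P[...,1]+302)<40)&(z>12)&(z<40)
q=P[m]; print(len(q)); 
for a,b in [(28,40),(12,22)]:
    t=q[(q[:,2]>a)&(q[:,2]<b)]; print(len(t),t.mean(0),np.median(t[:,2]),t.min(0),t.max(0))
E
```

```text
at [ 437.5 -301.7  150.8] yaw 43.1 grip 85.5 F [-0.2 -0.1  0.1] t 2.2
D [-0.4  0.   0.8] |D| 1 tiltz [-2.e-04  1.e-04 -1.e+00] rotz 0.001
[-2.98408095e-01  3.02256772e-01 -3.36137558e-01 -4.01116207e-05
 -9.32578153e-01 -2.09165884e+00]
-2.6024492014144016 253.50401020921328
[[280. 206.]]
1477
572 [ 435.86250536 -302.14174264   34.24338122] 34.371630242632506 [ 418.02524716 -317.92101041   28.20699643] [ 454.73530618 -287.25024837   36.5127976 ]
880 [ 435.32239009 -301.19549187   17.9310003 ] 18.206468457853276 [ 415.89227728 -323.32111024   12.21032263] [ 456.65886648 -282.17112569   21.10700589]
```

View pics/w1.png

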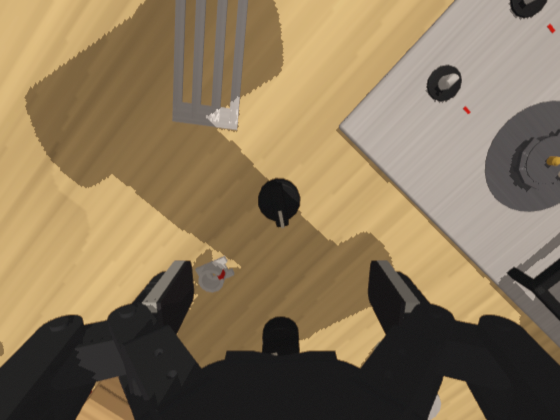

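```bash
cat >> h.py <<'E'
def knob(d,x,y,z0=0,rad=30):
    """bar centre on plane z0+34 & pointer heading (deg)"""
    P=cloud(d); m=(np.hypot(P[...,0]-x,P[...,1]-y)<rad)&(P[...,2]>z0+29)&(P[...,2]<z0+42)
    v,u=np.nonzero(m); W=ray(d,u,v,z0+34)[:,:2].astype(np.float32)
    (c,(w,h),a)=cv2.minAreaRect(W); 
    C=W.mean(0); ax=np.linalg.svd(W-C,full_matrices=False)[2][0]
    br=d['image'][v,u].max(1).astype(float); wt=W[br>np.percentile(br,88)].mean(0)-C
    if wt@ax<0: ax=-ax
    print('bar',len(u),'mean',C.round(1),'rect',np.round(c,1),np.round([w,h],1),'z',round(float(np.median(P[...,2][m])),1),'heading',round(float(np.degrees(np.arctan2(ax[1],ax[0]))),1),'white off',wt.round(1))
    m=(np.hypot(P[...,0]-x,P[...,1]-y)<rad)&(P[...,2]>z0+15)&(P[...,2]<z0+42)
    v,u=np.nonzero(m); W=ray(d,u,v,z0+18)[:,:2].astype(np.float32)
    print('body circ(18)',np.round(cv2.minEnclosingCircle(W[(P[...,2][m]<z0+22)])[0],1),cv2.minEnclosingCircle(W[(P[...,2][m]<z0+22)])[1])
    return c
def cup(d,x,y,z0=0):
    P=cloud(d); m=(np.hypot(P[...,0]-x,P[...,1]-y)<28)&(P[...,2]>z0+18)&(P[...,2]<z0+30)
    v,u=np.nonzero(m); W=ray(d,u,v,z0+23)[:,:2].astype(np.float32); c,r=cv2.minEnclosingCircle(W)
    I=d['image'].astype(int); red=(I[...,2]>I[...,1]+40)&(I[...,2]>I[...,0]+40)&(np.hypot(P[...,0]-x,P[...,1]-y)<28)
    v,u=np.nonzero(red); Rr=ray(d,u,v,z0+21)[:,:2].mean(0)-c if len(u) else np.zeros(2)
    m=(np.hypot(P[...,0]-x,P[...,1]-y)<28)&(P[...,2]>z0+2.5)&(P[...,2]<z0+9)
    v,u=np.nonzero(m); F=ray(d,u,v,z0+5)[:,:2].astype(np.float32); fr=cv2.minAreaRect(F) if len(F)>5 else None
    print('cup tube',len(W),np.round(c,1),round(r,1),'mean',W.mean(0).round(1),'red',len(u),Rr.round(1),'heading',round(float(np.degrees(np.arctan2(Rr[1],Rr[0]))),1),'foot',fr)
E
python3 - <<'E'
from h import *
d=np.load('pics/w1.npy',allow_pickle=True).item()
knob(d,436,-302); cup(d,443,-409)
I=d['image']; f=lambda a,b,c,e,k:cv2.resize(I[c:e,a:b],None,fx=k,fy=k,interpolation=cv2.INTER_CUBIC)
cv2.imwrite('pics/m2.png',np.hstack([f(190,310,170,290,4),f(425,485,60,180,4)[:480]]))
go(437.7,-302,150,43)
E
```

```text
bar 567 mean [ 436.  -302.3] rect [ 436.6 -302.7] [11.9 41.4] z 34.4 heading -36.5 white off [10.7 -8.1]
body circ(18) [ 436.1 -302.3] 20.575883865356445
cup tube 335 [ 440.9 -408.9] 14.4 mean [ 441.  -408.7] red 284 [5.2 9.8] heading 62.2 foot ((441.2215881347656, -409.79595947265625), (35.76576232910156, 24.10886001586914), 68.12871551513672)
at [ 437.5 -301.7  150.8] yaw 43.1 grip 85.5 F [-0.2 -0.1  0.1] t 2.2
D [-0.4  0.   0.8] |D| 1 tiltz [-2.e-04  1.e-04 -1.e+00] rotz 0.001
```

View pics/m2.png

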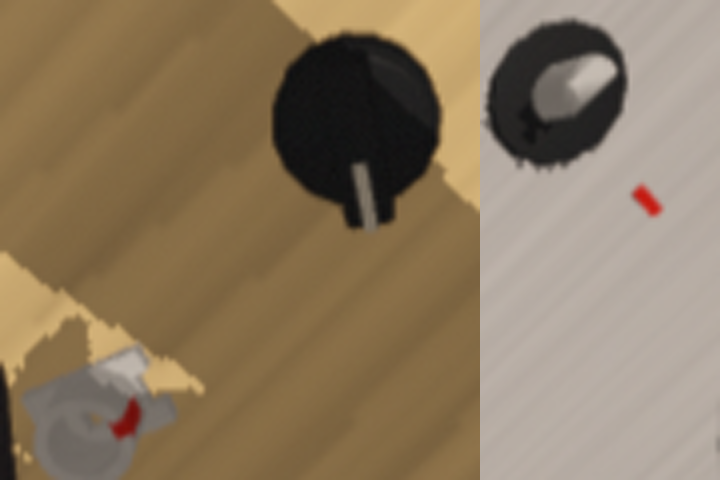

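play_rows(
  travel=[
    [0.0003,-0.0014,0],
    [0,0,0],
    [0,0,0.02],
    [0,0,0.02],
    [0,0,0.02],
    [0,0,0.02],
    [0,0,0.02],
    [0,0,0.015],
    [0,0,0.01],
    [0,0,0.005],
    [0,0,0],
    [0,0,0],
  ],
  rotation=[
    [0,0,-0.09],
    [0,0,-0.091],
    [0,0,0],
    [0,0,0],
    [0,0,0],
    [0,0,0],
    [0,0,0],
    [0,0,0],
    [0,0,0],
    [0,0,0],
    [0,0,0],
    [0,0,0],
  ],
  grip=[0.5,0.5,0.5,0.5,0.5,0.5,0.5,0.5,0.5,0.5,0.5,0.5],
)

```text
clock: 3.2
position: [436.8, -302.7, 21.4]
ee_rot: [0.314, 0.949, -0.0, 0.0]
contact_force: [-0.2, 0.9, -0.4]
gripper_width: 42.7
```

```bash
python3 - <<'E'
from h import *
go(436.2,-302.4,20,53.5)
E
```

```text
at [ 436.8 -302.7   21.4] yaw 53.4 grip 42.7 F [-0.2  0.9 -0.4] t 3.2
D [ 0.6 -0.1  1.4] |D| 2 tiltz [ 7.e-04 -4.e-04 -1.e+00] rotz -0.002
```

play_rows(
  travel=[
    [0.0005,0,0.001],
    [0,0,0],
    [0,0,0],
    [0,0,0],
    [0,0,0],
    [0,0,0],
    [0,0,0],
    [0,0,0],
    [0,0,0],
    [0,0,0],
  ],
  rotation=[
    [0,0,0],
    [0,0,0],
    [0,0,0],
    [0,0,0],
    [0,0,0],
    [0,0,0],
    [0,0,0],
    [0,0,0],
    [0,0,0],
    [0,0,0],
  ],
  grip=[0,0,0,0,0,0,0,0,0,0],
)

```text
clock: 4.03
position: [436.4, -302.4, 20.8]
ee_rot: [0.314, 0.949, -0.0, 0.001]
contact_force: [-1.3, 0.7, 6.5]
gripper_width: 9.9
```

play_rows(
  travel=[
    [0,0,-0.01],
    [0,0,-0.02],
    [0,0,-0.02],
    [0,0,-0.02],
    [0,0,-0.01],
    [0,0,0],
    [0,0,0],
  ],
  rotation=[
    [0,0,0],
    [0,0,0],
    [0,0,0],
    [0,0,0],
    [0,0,0],
    [0,0,0],
    [0,0,0],
  ],
  grip=[0,0,0,0,0,0,0],
)

```text
clock: 4.62
position: [435.7, -302.0, 99.9]
ee_rot: [0.315, 0.949, 0.0, 0.0]
contact_force: [0.8, 0.0, -1.3]
gripper_width: 10.3
```

```bash
python3 - <<'E'
from h import *
d=snap('wrist','w2'); s=st(); go(470,-126,100,90.8); p=s['position']
P=cloud(d); R=Rn.from_quat(s['ee_rot']).as_matrix(); T=(P-p)@R
m=(np.abs(T[...,0])<30)&(np.abs(T[...,1])<24)&(T[...,2]>-5)&(T[...,2]<25)
for a,b in [(-5,-1),(-1,3),(3,8),(8,14),(14,24)]:
    t=T[m&(T[...,2]>a)&(T[...,2]<b)]; print(a,b,len(t), t.mean(0).round(1) if len(t) else '',t.min(0).round(1) if len(t) else '',t.max(0).round(1) if len(t) else '')
# stem search
for nm,(x,y) in dict(s4=(470,-126),s3=(468,-38.5)).items():
    m=(np.hypot(P[...,0]-x,P[...,1]-y)<14)&(P[...,2]>21); t=P[m]; print(nm,len(t),t.mean(0) if len(t) else '')
I=d['image']; cv2.imwrite('pics/m3.png',cv2.resize(I[130:330,190:390],None,fx=3,fy=3))
E
```

```text
at [ 435.2 -301.8   99.1] yaw 53.3 grip 10.1 F [-0.1  0.1  0.2] t 4.7
D [ 77.2 161.8  -0.8] |D| 179 tiltz [-0.0013  0.001  -1.    ] rotz -0.655
-5 -1 74 [17.6  0.7 -3.4] [10.6 -9.2 -5. ] [19.  11.6 -1. ]
-1 3 619 [10.3  0.8  1.8] [  1.4 -18.4  -0.5] [18.6 20.4  3. ]
3 8 459 [13.7  0.4  4.6] [ -0.2 -19.9   3. ] [20.  21.4  7.9]
8 14 225 [16.3  0.4 10.9] [  6.7 -18.6   8. ] [20.  19.9 14. ]
14 24 157 [16.   1.  16.3] [  6.8 -18.6  14. ] [20.  19.9 20.8]
s4 241 [ 467.37719523 -128.35235306   26.04734427]
s3 0
```

View pics/m3.png

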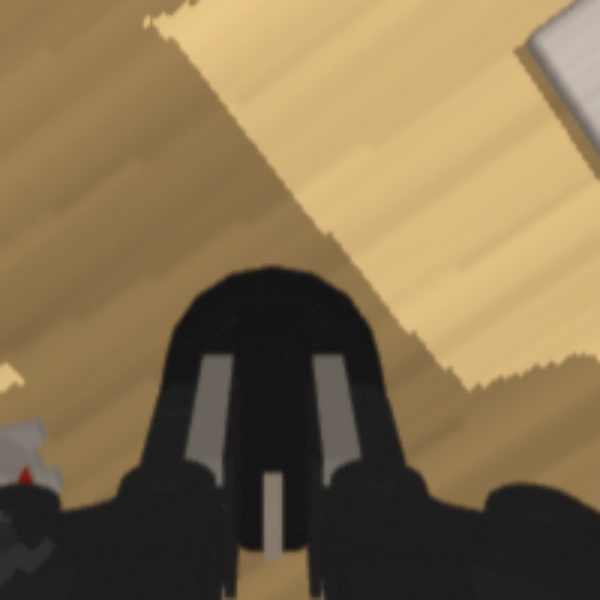

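play_rows(
  travel=[
    [0.0215,0.0205,-0.0018],
    [0.0215,0.0205,-0.0018],
    [0.0215,0.0205,-0.0018],
    [0.0215,0.0205,-0.0018],
    [0.0215,0.0205,-0.0018],
    [0.0215,0.0205,-0.0018],
    [0,0,0],
    [0,0,0],
    [0,0,0],
    [0,0,0],
    [0,0,0],
    [0,0,0],
  ],
  rotation=[
    [0,0,0],
    [0,0,0],
    [0,0,0],
    [0,0,0],
    [0,0,0],
    [0,0,0],
    [0,0,-0.11],
    [0,0,-0.11],
    [0,0,-0.11],
    [0,0,-0.11],
    [0,0,-0.11],
    [0,0,-0.105],
  ],
  grip=[0,0,0,0,0,0,0,0,0,0,0,0],
)

```text
clock: 5.67
position: [404.8, -126.4, 109.3]
ee_rot: [-0.01, 1.0, 0.0, -0.002]
contact_force: [-0.4, -0.3, -0.4]
gripper_width: 10.3
```

play_rows(
  travel=[
    [0,0,0],
    [0,0,0],
    [0,0,0],
  ],
  rotation=[
    [0,0,0],
    [0,0,0],
    [0,0,0],
  ],
  grip=[0,0,0],
)

```text
clock: 5.92
position: [405.4, -126.5, 110.0]
ee_rot: [-0.006, 1.0, -0.0, -0.001]
contact_force: [0.2, -0.0, -1.6]
gripper_width: 9.9
```

```bash
python3 - <<'E'
from h import *
d=snap('wrist','w3'); s=st(); go(470,-126,100,90.8)
P=cloud(d); I=d['image'].astype(int)
for nm,(x,y) in dict(s4=(470,-126),s3=(468,-38.5),s2=(467,49),s1=(466,137.6)).items():
    m=(np.hypot(P[...,0]-x,P[...,1]-y)<12)&(P[...,2]>19)&(P[...,2]<32); t=P[m]
    bz=(np.hypot(P[...,0]-x,P[...,1]-y)<24)&(I.max(2)<90)&(P[...,2]>5)
    v,u=np.nonzero(bz); W=ray(d,u,v,13)[:,:2].astype(np.float32)
    print(nm,len(t),t.mean(0).round(1) if len(t) else '','bezel',len(u), [np.round(k,1) for k in cv2.minEnclosingCircle(W)] if len(u)>5 else '', np.round(proj(d,[x,y,27])))
    if len(u)>5: e=cv2.fitEllipse(cv2.convexHull(W)); print(e)
red=(I[...,2]>I[...,1]+60)&(I[...,2]>I[...,0]+60); n,l,ss,cc=cv2.connectedComponentsWithStats(red.astype(np.uint8))
for i in range(1,n):
    if ss[i,4]>5: print('red',cc[i].round(),ss[i,4],ray(d,cc[i][0],cc[i][1],10).round(1))
E
```

```text
at [ 405.5 -126.5  110.2] yaw 90.7 grip 10.6 F [-0.8  0.6  0.1] t 6.0
D [-64.5  -0.3  10.1] |D| 65 tiltz [-0.0013 -0.     -1.    ] rotz -0.001
s4 0  bezel 0  [[279. 288.]]
s3 154 [465.7 -40.2  25.3] bezel 497 [array([468.2, -39.1]), np.float64(14.9)] [[381. 287.]]
((468.4169921875, -39.33332824707031), (28.458242416381836, 29.480579376220703), 139.03695678710938)
s2 183 [464.7  46.9  24.9] bezel 543 [array([467.2,  48.4]), np.float64(15.1)] [[483. 287.]]
((467.24127197265625, 48.463523864746094), (28.45507049560547, 30.43905258178711), 151.18423461914062)
s1 0  bezel 126 [array([467.6, 126.8]), np.float64(11.1)] [[586. 287.]]
((468.0600891113281, 125.31644439697266), (8.218315124511719, 21.92604637145996), 105.2590560913086)
red [466. 310.] 24 [[501.4  50.5  10. ]]
red [558. 310.] 17 [[500.8 138.4  10. ]]
```

View pics/w3.png

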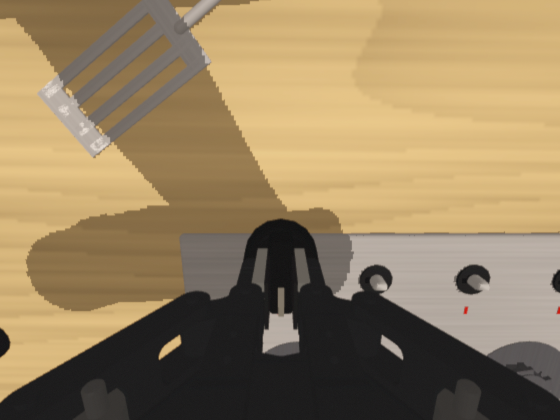

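play_rows(
  travel=[
    [-0.0325,0,0],
    [-0.0325,0,0],
    [-0.0325,0,0],
    [-0.0325,0,0],
    [0,0,0],
    [0,0,0],
    [0,0,0],
  ],
  rotation=[
    [0,0,0],
    [0,0,0],
    [0,0,0],
    [0,0,0],
    [0,0,0],
    [0,0,0],
    [0,0,0],
  ],
  grip=[0,0,0,0,0,0,0],
)

```text
clock: 6.55
position: [534.9, -124.5, 109.9]
ee_rot: [-0.007, 1.0, 0.0, -0.001]
contact_force: [-1.4, -0.4, -0.7]
gripper_width: 10.0
```

```bash
cat >> h.py <<'E'
def stems(d,lst):
    P=cloud(d); I=d['image'].astype(int)
    for nm,(x,y) in lst.items():
        m=(np.hypot(P[...,0]-x,P[...,1]-y)<12)&(P[...,2]>25)&(P[...,2]<32); v,u=np.nonzero(m); t=ray(d,u,v,27)
        bz=(np.hypot(P[...,0]-x,P[...,1]-y)<20)&(I.max(2)<110)&(P[...,2]>5)&(P[...,2]<20)
        v,u=np.nonzero(bz); W=ray(d,u,v,13)[:,:2].astype(np.float32)
        if len(u)>20:
            e=cv2.fitEllipse(cv2.convexHull(W)); c=cv2.minEnclosingCircle(W)
            print(nm,'top',len(t),t.mean(0).round(1) if len(t) else '','bezel ell',np.round(e[0],1),np.round(e[1],1),'circ',np.round(c[0],1),round(c[1],1))
E
python3 - <<'E'
from h import *
d=snap('wrist','w4'); go(470,-126,100,90.8)
stems(d,dict(s4=(470,-127),s3=(468.4,-39.3),s2=(467.2,48.4),s1=(466,137)))
d=np.load('pics/w3.npy',allow_pickle=True).item(); stems(d,dict(s3=(468.4,-39.3),s2=(467.2,48.4)))
E
```

```text
at [ 534.6 -124.6  110.2] yaw 90.8 grip 10.3 F [-1.4 -0.4  0.2] t 6.6
D [64.6 -0.5 10.3] |D| 65 tiltz [-1.8e-03  2.0e-04 -1.0e+00] rotz -0.0
s4 top 148 [ 468.4 -126.8   27. ] bezel ell [ 470.1 -126.9] [28.6 29. ] circ [ 470.3 -126.9] 14.7
s3 top 147 [467.2 -39.3  27. ] bezel ell [469.  -39.1] [28.6 29.6] circ [468.7 -39.1] 14.9
s2 top 155 [466.1  48.   27. ] bezel ell [467.8  48.5] [28.9 30.6] circ [468.   48.4] 15.4
s3 top 101 [466.3 -39.6  27. ] bezel ell [468.5 -39.3] [29. 30.] circ [468.5 -39.4] 15.2
s2 top 104 [465.3  47.9  27. ] bezel ell [467.3  48.2] [29.3 31.2] circ [467.4  48.2] 15.7
```

play_rows(
  travel=[
    [0.0161,-0.0005,0],
    [0.0161,-0.0005,0.01],
    [0.0161,-0.0005,0.02],
    [0.0161,-0.0005,0.02],
    [0,0,0.008],
    [0,0,0],
    [0,0,0],
    [0,0,0],
    [0,0,0],
  ],
  rotation=[
    [0,0,0],
    [0,0,0],
    [0,0,0],
    [0,0,0],
    [0,0,0],
    [0,0,0],
    [0,0,0],
    [0,0,0],
    [0,0,0],
  ],
  grip=[0,0,0,0,0,0,0,0,0],
)

```text
clock: 7.35
position: [473.0, -127.5, 53.8]
ee_rot: [-0.008, 1.0, -0.0, 0.001]
contact_force: [-0.2, 0.0, -0.7]
gripper_width: 10.5
```

```bash
python3 - <<'E'
from h import *
go(470.2,-127.5,33,90.8)
E
```

```text
at [ 473.  -127.5   53.8] yaw 90.9 grip 10.5 F [-0.2  0.  -0.7] t 7.3
D [ 2.8  0.  20.8] |D| 21 tiltz [ 0.0028 -0.     -1.    ] rotz 0.001
```

play_rows(
  travel=[
    [0.0028,0,0],
    [0,0,0],
    [0,0,0],
    [0,0,0.003],
    [0,0,0.003],
    [0,0,0.003],
    [0,0,0],
    [0,0,0],
  ],
  rotation=[
    [0,0,0],
    [0,0,0],
    [0,0,0],
    [0,0,0],
    [0,0,0],
    [0,0,0],
    [0,0,0],
    [0,0,0],
  ],
  grip=[0,0,0,0,0,0,0,0],
)

```text
clock: 8.02
position: [468.5, -127.6, 43.3]
ee_rot: [-0.007, 1.0, -0.0, -0.0]
contact_force: [0.2, -0.2, -0.6]
gripper_width: 10.3
```

```bash
python3 - <<'E'
from h import *
go(470.2,-127.5,33,90.8)
E
```

```text
at [ 468.5 -127.6   43.3] yaw 90.8 grip 10.3 F [ 0.2 -0.2 -0.6] t 8.0
D [-1.7  0.1 10.3] |D| 10 tiltz [-9.e-04 -1.e-04 -1.e+00] rotz 0.001
```

play_rows(
  travel=[
    [0,0,0],
    [0,0,0],
    [0,0,0],
  ],
  rotation=[
    [0,0,0],
    [0,0,0],
    [0,0,0],
  ],
  grip=[0,0,0],
)

```text
clock: 8.27
position: [468.8, -127.5, 43.8]
ee_rot: [-0.007, 1.0, 0.0, 0.0]
contact_force: [0.2, -0.7, 0.2]
gripper_width: 10.6
```

play_rows(
  travel=[
    [0,0,0],
  ],
  rotation=[
    [0,0,0],
  ],
  grip=[0],
)

```text
clock: 8.35
position: [468.8, -127.6, 43.8]
ee_rot: [-0.007, 1.0, 0.0, 0.0]
contact_force: [0.0, -0.2, -0.9]
gripper_width: 10.4
```

```bash
python3 - <<'E'
from h import *
go(470.2,-127.5,33,90.8)
E
```

```text
at [ 468.8 -127.6   43.8] yaw 90.8 grip 10.4 F [ 0.  -0.2 -0.9] t 8.3
D [-1.4  0.  10.8] |D| 11 tiltz [ 2.e-04  0.e+00 -1.e+00] rotz 0.001
```

play_rows(
  travel=[
    [-0.0008,0,0],
    [0,0,0],
    [0,0,0.002],
    [0,0,0.002],
    [0,0,0],
    [0,0,0],
    [0,0,0],
  ],
  rotation=[
    [0,0,0],
    [0,0,0],
    [0,0,0],
    [0,0,0],
    [0,0,0],
    [0,0,0],
    [0,0,0],
  ],
  grip=[0,0,0,0,0,0,0],
)

```text
clock: 8.93
position: [469.5, -127.6, 39.7]
ee_rot: [-0.007, 1.0, -0.0, -0.0]
contact_force: [0.7, 0.2, -0.4]
gripper_width: 10.5
```

```bash
python3 - <<'E'
from h import *
go(470.2,-127.5,33,90.8)
E
```

```text
at [ 469.5 -127.6   39.7] yaw 90.9 grip 10.5 F [ 0.7  0.2 -0.4] t 8.9
D [-0.7  0.1  6.7] |D| 7 tiltz [-1.e-04 -0.e+00 -1.e+00] rotz 0.001
```

play_rows(
  travel=[
    [0,0,0.002],
    [0,0,0.002],
    [0,0,0.002],
    [0,0,0.002],
    [0,0,0],
    [0,0,0],
  ],
  rotation=[
    [0,0,0],
    [0,0,0],
    [0,0,0],
    [0,0,0],
    [0,0,0],
    [0,0,0],
  ],
  grip=[0,0,0,0,0,0],
)

```text
clock: 9.43
position: [469.6, -127.6, 33.7]
ee_rot: [-0.008, 1.0, -0.0, 0.0]
contact_force: [-5.5, 2.9, 18.4]
gripper_width: 10.2
```

```bash
python3 - <<'E'
from h import *
go(470.2,-127.5,33,90.8)
E
```

```text
at [ 469.6 -127.6   33.7] yaw 90.9 grip 10.2 F [-5.5  2.9 18.4] t 9.4
D [-0.6  0.1  0.7] |D| 1 tiltz [ 2.e-04 -6.e-04 -1.e+00] rotz 0.002
```

play_rows(
  travel=[
    [0,0,0],
    [0,0,0],
    [0,0,0],
    [0,0,-0.03],
    [0,0,-0.03],
    [0,0,-0.03],
    [0,0,-0.03],
    [-0.0082,-0.0323,0],
    [-0.0082,-0.0323,0],
    [-0.0082,-0.0323,0],
    [-0.0082,-0.0323,0],
    [-0.0082,-0.0323,0],
  ],
  rotation=[
    [0,0,0],
    [0,0,0],
    [0,0,0],
    [0,0,0],
    [0,0,0],
    [0,0,0],
    [0,0,0],
    [0,0,0],
    [0,0,0],
    [0,0,0],
    [0,0,0],
    [0,0,0],
  ],
  grip=[0.5,0.5,0.5,0.5,0.5,0.5,0.5,0.5,0.5,0.5,0.5,0.5],
)

```text
clock: 10.43
position: [513.1, -289.9, 151.2]
ee_rot: [-0.008, 1.0, 0.0, -0.0]
contact_force: [0.8, -0.2, 0.6]
gripper_width: 42.6
```

play_rows(
  travel=[
    [-0.0082,-0.0323,0],
    [-0.0082,-0.0323,0],
    [-0.0082,-0.0323,0],
    [-0.0082,-0.0323,0],
    [0,0,0],
    [0,0,0],
    [0,0,0],
    [0,0,0],
    [0,0,0],
    [0,0,0],
    [0,0,0],
    [0,0,0],
  ],
  rotation=[
    [0,0,0],
    [0,0,0],
    [0,0,0],
    [0,0,0],
    [0,0,0.12],
    [0,0,0.12],
    [0,0,0.12],
    [0,0,0.12],
    [0,0,0.12],
    [0,0,0.12],
    [0,0,0.12],
    [0,0,0.12],
  ],
  grip=[0.5,0.5,0.5,0.5,0.5,0.5,0.5,0.5,0.5,0.5,0.5,0.5],
)

```text
clock: 11.43
position: [547.5, -417.1, 150.6]
ee_rot: [0.458, 0.889, 0.0, -0.001]
contact_force: [0.1, 0.1, 0.6]
gripper_width: 42.6
```

play_rows(
  travel=[
    [0,0,0],
    [0,0,0],
    [0,0,0],
    [0,0,0],
    [0,0,0],
    [0,0,0],
    [0,0,0],
    [0,0,0],
    [0,0,0],
    [0,0,0],
  ],
  rotation=[
    [0,0,0.12],
    [0,0,0.12],
    [0,0,0.12],
    [0,0,0.12],
    [0,0,0.12],
    [0,0,0.11],
    [0,0,0],
    [0,0,0],
    [0,0,0],
    [0,0,0],
  ],
  grip=[0.5,0.5,0.5,0.5,0.5,0.5,0.5,0.5,0.5,0.5],
)

```text
clock: 12.27
position: [547.6, -417.1, 151.4]
ee_rot: [0.736, 0.677, -0.0, -0.0]
contact_force: [-0.0, -0.6, -0.6]
gripper_width: 42.6
```

```bash
python3 - <<'E'
from h import *
d=snap('wrist','w5'); go(548,-418,20,-5)
knob(d,548,-418); cup(d,442,-409); knob(d,470,-127,13)
t=snap('top','t5'); knob(t,470,-127,13); print(st()['joints'])
E
```

```text
at [ 547.6 -417.1  151.5] yaw -4.8 grip 42.8 F [-0.1 -0.2 -1.6] t 12.3
D [ -0.8   0.5 131.5] |D| 132 tiltz [-2.e-04  1.e-04 -1.e+00] rotz 0.004
bar 567 mean [ 547.9 -418.1] rect [ 547.6 -418.6] [41.2 12.3] z 34.4 heading -120.9 white off [ -6.5 -12.1]
body circ(18) [ 547.7 -418. ] 20.548540115356445
cup tube 383 [ 442.7 -408.9] 14.4 mean [ 442.6 -409.3] red 339 [3.6 9.6] heading 69.3 foot ((446.5893249511719, -406.84613037109375), (44.15385437011719, 34.01128387451172), 55.046043395996094)h.py:41: RuntimeWarning: Mean of empty slice.
  C=W.mean(0); ax=np.linalg.svd(W-C,full_matrices=False)[2][0]
  ret = um.true_divide(
Traceback (most recent call last):
  File "h.py", line 41, in knob
    C=W.mean(0); ax=np.linalg.svd(W-C,full_matrices=False)[2][0]
                    ~~~~~~~~~~~~~~~~~~~~~~~~~~~~~~~~~~~~~~~~~^^^
IndexError: index 0 is out of bounds for axis 0 with size 0
```

play_rows(
  travel=[
    [0,0,0],
    [0,0,0],
    [0,0,0],
    [0,0,0],
    [-0.0009,0,0.02],
    [0,0,0.02],
    [0,0,0.02],
    [0,0,0.02],
    [0,0,0.02],
    [0,0,0.015],
    [0,0,0.01],
    [0,0,0.0055],
  ],
  rotation=[
    [0,0,0.114],
    [0,0,0.114],
    [0,0,0.114],
    [0,0,0.114],
    [0,0,0],
    [0,0,0],
    [0,0,0],
    [0,0,0],
    [0,0,0],
    [0,0,0],
    [0,0,0],
    [0,0,0],
  ],
  grip=[0.5,0.5,0.5,0.5,0.5,0.5,0.5,0.5,0.5,0.5,0.5,0.5],
)

```text
clock: 13.32
position: [533.7, -439.9, 17.0]
ee_rot: [0.853, 0.521, 0.025, -0.015]
contact_force: [-0.3, -0.1, -0.8]
gripper_width: 42.6
```

play_rows(
  travel=[
    [0,0,0],
    [0,0,0],
    [0,0,0],
    [0,0,0],
  ],
  rotation=[
    [0,0,0],
    [0,0,0],
    [0,0,0],
    [0,0,0],
  ],
  grip=[0.5,0.5,0.5,0.5],
)

```text
clock: 13.65
position: [535.0, -440.8, 20.1]
ee_rot: [0.853, 0.521, 0.026, -0.013]
contact_force: [-0.0, -1.1, -0.4]
gripper_width: 42.7
```

```bash
python3 - <<'E'
from h import *
go(547.7,-418.2,20.5,-30.9); print(st()['joints'][5])
t=np.load('pics/t5.npy',allow_pickle=True).item(); knob(t,470,-127,13)
E
```

```text
at [ 535.  -440.8   20.1] yaw -27.2 grip 42.7 F [-0.  -1.1 -0.4] t 13.7
D [25.9  1.   1.1] |D| 26 tiltz [ 0.0313  0.0488 -0.9983] rotz 0.065
-3.085233814419081Traceback (most recent call last):
  File "<stdin>", line 3, in <module>
    fid = stack.enter_context(open(os.fspath(file), "rb"))
                              ~~~~^^^^^^^^^^^^^^^^^^^^^^^
FileNotFoundError: [Errno 2] No such file or directory: 'pics/t5.npy'
```

play_rows(
  travel=[
    [0,0,-0.02],
    [0,0,-0.02],
    [0,0,-0.02],
    [0,0,-0.02],
    [0,0,-0.02],
    [0,0,-0.02],
    [0,0,0],
    [0,0,0],
    [0,0,0],
    [0,0,0],
    [0,0,0],
    [0,0,0],
  ],
  rotation=[
    [0,0,0],
    [0,0,0],
    [0,0,0],
    [0,0,0],
    [0,0,0],
    [0,0,0],
    [0,0,-0.12],
    [0,0,-0.12],
    [0,0,-0.12],
    [0,0,-0.12],
    [0,0,-0.12],
    [0,0,-0.12],
  ],
  grip=[0.5,0.5,0.5,0.5,0.5,0.5,0.5,0.5,0.5,0.5,0.5,0.5],
)

```text
clock: 14.65
position: [531.0, -446.5, 139.7]
ee_rot: [0.613, 0.79, 0.029, -0.003]
contact_force: [0.1, 0.0, 0.1]
gripper_width: 42.9
```

play_rows(
  travel=[
    [0,0,0],
    [0,0,0],
    [0,0,0],
    [0,0,0],
    [0,0,0],
    [0,0,0],
    [0,0,0],
    [0,0,0],
    [0,0,0],
    [0,0,0],
    [0,0,0],
    [0,0,0],
  ],
  rotation=[
    [0,0,-0.12],
    [0,0,-0.12],
    [0,0,-0.12],
    [0,0,-0.12],
    [0,0,-0.12],
    [0,0,-0.12],
    [0,0,-0.12],
    [0,0,-0.12],
    [0,0,-0.12],
    [0,0,-0.12],
    [0,0,-0.12],
    [0,0,-0.12],
  ],
  grip=[0.5,0.5,0.5,0.5,0.5,0.5,0.5,0.5,0.5,0.5,0.5,0.5],
)

```text
clock: 15.65
position: [531.0, -446.5, 139.6]
ee_rot: [-0.06, 0.998, 0.024, 0.017]
contact_force: [-0.4, -0.6, 0.5]
gripper_width: 42.9
```

play_rows(
  travel=[
    [0,0,0],
    [0,0,0],
    [0,0,0],
    [0,0,0],
    [0,0,0],
    [0,0,0],
    [0,0,0],
    [0,0,0],
    [0,0,0],
    [0,0,0],
    [0,0,0],
    [0,0,0],
  ],
  rotation=[
    [0,0,-0.12],
    [0,0,-0.12],
    [0,0,-0.12],
    [0,0,-0.12],
    [0,0,-0.12],
    [0,0,-0.12],
    [0,0,-0.12],
    [0,0,-0.07],
    [0,0,0],
    [0,0,0],
    [0,0,0],
    [0,0,0],
  ],
  grip=[0.5,0.5,0.5,0.5,0.5,0.5,0.5,0.5,0.5,0.5,0.5,0.5],
)

```text
clock: 16.65
position: [530.8, -446.4, 138.8]
ee_rot: [-0.489, 0.872, 0.015, 0.025]
contact_force: [0.3, -0.2, 0.4]
gripper_width: 42.9
```

```bash
cat >> h.py <<'E'
def lev():
    """tool-frame rotvec (x,y) that makes the tool point straight down"""
    R=Rn.from_quat(st()['ee_rot']).as_matrix(); v=np.cross([0,0,1],R.T@[0,0,-1]); print('level rot',np.round(v,3))
E
python3 - <<'E'
from h import *
d=snap('wrist','w6'); go(547.7,-418.2,20.5,149.1); lev(); print(st()['joints'][5]); knob(d,547.7,-418.2); cup(d,442,-409)
E
```

```text
at [ 530.8 -446.4  138.7] yaw 148.6 grip 43.2 F [ 0.4 -0.2 -0. ] t 16.7
D [-2.590e+01  1.000e-01  1.199e+02] |D| 123 tiltz [ 0.0295  0.05   -0.9983] rotz -0.008
level rot [ 0.001  0.058 -0.   ]
-0.025175560891749642
bar 542 mean [ 546.8 -421.2] rect [ 546.9 -421.3] [41.1 11. ] z 34.5 heading -121.4 white off [-4.  -7.3]
body circ(18) [ 546.6 -420.7] 20.590167999267578
cup tube 451 [ 442.7 -411.1] 14.1 mean [ 441.9 -411.1] red 464 [ 2.9 10.5] heading 74.7 foot ((435.1697998046875, -408.61065673828125), (45.13572692871094, 38.18198013305664), 68.54216003417969)
```

play_rows(
  travel=[
    [0,0,0],
    [-0.026,0,0],
    [0,0,0],
    [0,0,0],
    [0,0,0],
    [0,0,0],
    [0,0,0],
  ],
  rotation=[
    [0.001,0.058,0],
    [0,0,0],
    [0,0,0],
    [0,0,0],
    [0,0,0],
    [0,0,0],
    [0,0,0],
  ],
  grip=[0.5,0.5,0.5,0.5,0.5,0.5,0.5],
)

```text
clock: 17.28
position: [543.9, -424.8, 138.6]
ee_rot: [-0.49, 0.872, 0.0, 0.0]
contact_force: [-0.1, -0.3, -0.5]
gripper_width: 42.7
```

```bash
python3 - <<'E'
from h import *
d=snap('wrist','w7'); lev(); c=knob(d,547.7,-418.2); go(*c,20.5,149); cup(d,442,-409)
t=snap('top','t7'); knob(t,547,-418); 
P=cloud(t); m=(np.hypot(P[...,0]-470,P[...,1]+127)<30)&(P[...,2]>15); print('kn4',len(P[m]),np.percentile(P[m][:,2],[50,90,99]) if m.any() else '')
E
```

```text
level rot [ 0.  0. -0.]
bar 604 mean [ 546.8 -420.3] rect [ 546.7 -420.5] [40.1 11.6] z 34.4 heading -121.0 white off [-3.5 -6.1]
body circ(18) [ 547.  -420.4] 20.628185272216797
at [ 543.9 -424.7  138.6] yaw 148.6 grip 42.4 F [0.7 0.3 0.1] t 17.3
D [ -5.1  -0.2 118.1] |D| 118 tiltz [ 0.e+00  1.e-04 -1.e+00] rotz -0.006
cup tube 452 [ 442.5 -411.1] 13.8 mean [ 442. -411.] red 462 [ 3.2 10.8] heading 73.7 foot ((442.0844421386719, -410.7574157714844), (41.34273147583008, 36.18503952026367), 41.71052932739258)h.py:41: RuntimeWarning: Mean of empty slice.
  C=W.mean(0); ax=np.linalg.svd(W-C,full_matrices=False)[2][0]
  ret = um.true_divide(
Traceback (most recent call last):
  File "h.py", line 41, in knob
    C=W.mean(0); ax=np.linalg.svd(W-C,full_matrices=False)[2][0]
                    ~~~~~~~~~~~~~~~~~~~~~~~~~~~~~~~~~~~~~~~~~^^^
IndexError: index 0 is out of bounds for axis 0 with size 0
```

play_rows(
  travel=[
    [-0.0063,-0.0006,0],
    [0,0,0.02],
    [0,0,0.02],
    [0,0,0.02],
    [0,0,0.02],
    [0,0,0.02],
    [0,0,0.01],
    [0,0,0.008],
    [0,0,0],
    [0,0,0],
    [0,0,0],
  ],
  rotation=[
    [0,0,-0.006],
    [0,0,0],
    [0,0,0],
    [0,0,0],
    [0,0,0],
    [0,0,0],
    [0,0,0],
    [0,0,0],
    [0,0,0],
    [0,0,0],
    [0,0,0],
  ],
  grip=[0.5,0.5,0.5,0.5,0.5,0.5,0.5,0.5,0.5,0.5,0.5],
)

```text
clock: 18.3
position: [549.0, -419.5, 22.0]
ee_rot: [-0.493, 0.87, -0.001, 0.001]
contact_force: [-0.4, 0.6, -0.6]
gripper_width: 42.8
```

```bash
sed -i "s/C=T@H; d\['C'\]=C/C=T@H; C[:3,3]-=T[:3,:3]@[1.15,0.3,0]; d['C']=C/" h.py; python3 - <<'E'
from h import *
go(547.6,-419.5,20.5,149)
t=snap('top','t7'); cv2.imwrite('pics/t7c.png',cv2.resize(t['image'][180:270,300:480],None,fx=4,fy=4,interpolation=cv2.INTER_CUBIC))
E
```

```text
at [ 549.  -419.5   22. ] yaw 149.1 grip 42.8 F [-0.4  0.6 -0.6] t 18.3
D [0.7 1.2 1.5] |D| 2 tiltz [ 0.0021 -0.0013 -1.    ] rotz 0.001
```

View pics/t7c.png

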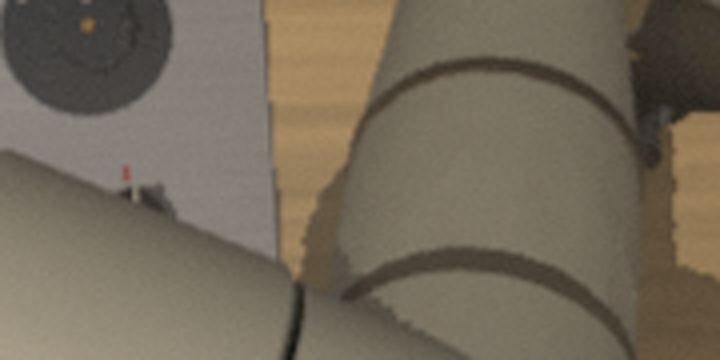

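play_rows(
  travel=[
    [0.0007,0.0006,0.001],
    [0,0,0],
    [0,0,0],
    [0,0,0],
    [0,0,0],
    [0,0,0],
    [0,0,0],
    [0,0,0],
    [0,0,-0.01],
    [0,0,-0.025],
    [0,0,-0.03],
    [0,0,-0.015],
  ],
  rotation=[
    [0,0,0],
    [0,0,0],
    [0,0,0],
    [0,0,0],
    [0,0,0],
    [0,0,0],
    [0,0,0],
    [0,0,0],
    [0,0,0],
    [0,0,0],
    [0,0,0],
    [0,0,0],
  ],
  grip=[0,0,0,0,0,0,0,0,0,0,0,0],
)

```text
clock: 19.35
position: [548.1, -419.9, 102.8]
ee_rot: [-0.493, 0.87, -0.001, 0.001]
contact_force: [0.3, -0.9, 0.4]
gripper_width: 10.1
```

play_rows(
  travel=[
    [0,0,0],
    [0,0,0],
    [0,0,0],
    [0,0,0],
    [0,0,0],
    [0,0,0],
    [0,0,0],
    [0,0,0],
    [0,0,0],
    [0,0,0],
    [0,0,0],
    [0,0,0],
  ],
  rotation=[
    [0,0,-0.12],
    [0,0,-0.12],
    [0,0,-0.12],
    [0,0,-0.12],
    [0,0,-0.12],
    [0,0,-0.12],
    [0,0,-0.12],
    [0,0,-0.12],
    [0,0,-0.12],
    [0,0,-0.12],
    [0,0,-0.12],
    [0,0,-0.12],
  ],
  grip=[0,0,0,0,0,0,0,0,0,0,0,0],
)

```text
clock: 20.35
position: [546.7, -418.9, 99.1]
ee_rot: [0.945, -0.327, -0.001, -0.0]
contact_force: [0.5, -0.1, 0.3]
gripper_width: 10.1
```

play_rows(
  travel=[
    [0,0,0],
    [0,0,0],
    [0,0,0],
    [0,0,0],
    [0,0,0],
    [0,0,0],
    [0,0,0],
    [0,0,0],
    [0,0,0],
  ],
  rotation=[
    [0,0,-0.12],
    [0,0,-0.12],
    [0,0,-0.12],
    [0,0,-0.12],
    [0,0,-0.12],
    [0,0,-0.086],
    [0,0,0],
    [0,0,0],
    [0,0,0],
  ],
  grip=[0,0,0,0,0,0,0,0,0],
)

```text
clock: 21.1
position: [547.0, -419.1, 99.3]
ee_rot: [1.0, 0.006, -0.0, -0.0]
contact_force: [-0.4, 0.1, -1.3]
gripper_width: 10.7
```

play_rows(
  travel=[
    [-0.0115,-0.0318,-0.0008],
    [-0.0115,-0.0318,-0.0008],
    [-0.0115,-0.0318,-0.0008],
    [-0.0115,-0.0318,-0.0008],
    [-0.0115,-0.0318,-0.0008],
    [-0.0115,-0.0318,-0.0008],
    [-0.0115,-0.0318,-0.0008],
    [-0.0115,-0.0318,-0.0008],
    [-0.0115,-0.0318,-0.0008],
    [-0.0115,-0.0318,-0.0008],
    [-0.0115,-0.0318,-0.0008],
    [-0.0115,-0.0318,-0.0008],
  ],
  rotation=[
    [0,0,0],
    [0,0,0],
    [0,0,0],
    [0,0,0],
    [0,0,0],
    [0,0,0],
    [0,0,0],
    [0,0,0],
    [0,0,0],
    [0,0,0],
    [0,0,0],
    [0,0,0],
  ],
  grip=[0,0,0,0,0,0,0,0,0,0,0,0],
)

```text
clock: 22.1
position: [402.9, -38.6, 109.5]
ee_rot: [1.0, 0.006, 0.0, -0.0]
contact_force: [0.2, 1.3, -0.4]
gripper_width: 10.4
```

play_rows(
  travel=[
    [0,0,0],
    [0,0,0],
    [0,0,0],
    [0,0,0],
    [0,0,0],
  ],
  rotation=[
    [0,0,0],
    [0,0,0],
    [0,0,0],
    [0,0,0],
    [0,0,0],
  ],
  grip=[0,0,0,0,0],
)

```text
clock: 22.52
position: [403.9, -40.7, 109.1]
ee_rot: [1.0, 0.006, -0.0, -0.0]
contact_force: [-0.2, -0.4, -0.6]
gripper_width: 10.6
```

```bash
cat >> h.py <<'E'
def held(d,zmin=-5,zmax=26):
    s=st(); R=Rn.from_quat(s['ee_rot']).as_matrix(); T=(cloud(d)-s['position'])@R
    m=(np.abs(T[...,0])<45)&(np.abs(T[...,1])<45)
    for a in range(zmin,zmax,4):
        t=T[m&(T[...,2]>a)&(T[...,2]<a+4)]
        if len(t)>20: print('held z',a,len(t),'x',np.percentile(t[:,0],[1,99]).round(1),'y',np.percentile(t[:,1],[1,99]).round(1))
E
python3 - <<'E'
from h import *
d=snap('wrist','w8'); go(470,-39.5,33.5,-89.2); held(d)
stems(d,dict(s3=(469.8,-39.3),s2=(468.4,48.4),s4=(471,-127)))
P=cloud(d); m=(np.hypot(P[...,0]-471,P[...,1]+127.5)<30)&(P[...,2]>14); print(len(P[m]),np.percentile(P[m][:,2],[50,90,99]) if m.any() else '')
if m.sum()>100: knob(d,471,-127.5,13)
E
```

```text
at [403.8 -40.7 109. ] yaw -89.3 grip 10.1 F [ 0.6 -0.3 -0.9] t 22.6
D [66.2 -0.4 75.5] |D| 100 tiltz [-3.e-04 -0.e+00 -1.e+00] rotz -0.002
held z -5 83 x [ 9.3 19.6] y [-12.2   9.4]
held z -1 749 x [ 1.3 19. ] y [-19.6  17.3]
held z 3 447 x [-0.1 20.5] y [-21.5  19.1]
held z 7 140 x [ 7.8 20.7] y [-20.1  17.5]
held z 11 151 x [ 8.  20.7] y [-20.   17.3]
held z 15 104 x [ 7.6 20.2] y [-20.4  17. ]
s3 top 143 [466.4 -38.5  27. ] bezel ell [467.7 -38.7] [28.8 29.2] circ [467.8 -38.7] 14.8
s2 top 147 [465.4  48.8  27. ] bezel ell [466.7  49.1] [28.9 29.9] circ [466.6  49.1] 15.1
3038 [32.71439687 47.86494307 48.81661773]
bar 1221 mean [ 470.7 -125.1] rect [ 470.1 -124.9] [39.3 13.7] z 47.3 heading 1.0 white off [11.9 -1.4]
body circ(18) [ 470.2 -125.1] 20.739721298217773
```

play_rows(
  travel=[
    [0.03,0,0],
    [0.02,0,0.01],
    [0.01,0,0.02],
    [0.0043,0,0.02],
    [0,0,0.007],
    [0,0,0],
    [0,0,0],
    [0,0,0],
    [0,0,0],
    [0,0,0],
    [0,0,0],
  ],
  rotation=[
    [0,0,0],
    [0,0,0],
    [0,0,0],
    [0,0,0],
    [0,0,0],
    [0,0,0],
    [0,0,0],
    [0,0,0],
    [0,0,0],
    [0,0,0],
    [0,0,0],
  ],
  grip=[0,0,0,0,0,0,0,0,0,0,0],
)

```text
clock: 23.48
position: [468.2, -38.7, 53.0]
ee_rot: [1.0, 0.007, 0.001, -0.0]
contact_force: [0.3, 0.7, -0.7]
gripper_width: 10.4
```

```bash
sed -i "s/\[1.15,0.3,0\]/[0,0,0]/" h.py; python3 - <<'E'
from h import *
go(468.2,-39.9,33.5,-89.2)
for n in ['w4','w3','w5','w7']:
    d=np.load(f'pics/{n}.npy',allow_pickle=True).item(); print(n, d['pos'].round(1), round(d['yaw'],1))
E
```

```text
at [468.2 -38.7  53. ] yaw -89.1 grip 10.4 F [ 0.3  0.7 -0.7] t 23.5
D [-0.   1.2 19.5] |D| 20 tiltz [ 1.7e-03  5.0e-04 -1.0e+00] rotz 0.001
w4 [ 534.6 -124.6  110.2] 90.8
w3 [ 405.5 -126.5  110.2] 90.7
w5 [ 547.6 -417.1  151.5] -4.8
w7 [ 543.9 -424.7  138.6] 148.6
```

Correct y by 1.2 mm and lower gently past the stem's end.

play_rows(
  travel=[
    [0,0.0012,0],
    [0,0,0],
    [0,0,0],
    [0,0,0.003],
    [0,0,0.003],
    [0,0,0.002],
    [0,0,0],
    [0,0,0],
    [0,0,0],
  ],
  rotation=[
    [0,0,0],
    [0,0,0],
    [0,0,0],
    [0,0,0],
    [0,0,0],
    [0,0,0],
    [0,0,0],
    [0,0,0],
    [0,0,0],
  ],
  grip=[0,0,0,0,0,0,0,0,0],
)

```text
clock: 24.23
position: [468.0, -40.0, 44.1]
ee_rot: [1.0, 0.007, -0.0, -0.0]
contact_force: [0.6, -0.3, -0.8]
gripper_width: 10.3
```

```bash
python3 - <<'E'
from h import *
go(468.2,-39.9,33.5,-89.2)
E
```

```text
at [468.  -40.   44.1] yaw -89.2 grip 10.3 F [ 0.6 -0.3 -0.8] t 24.2
D [ 0.2 -0.1 10.6] |D| 11 tiltz [-0.e+00  1.e-04 -1.e+00] rotz 0.001
```

play_rows(
  travel=[
    [0,0,0.002],
    [0,0,0.002],
    [0,0,0.002],
    [0,0,0.002],
    [0,0,0.002],
    [0,0,0.002],
    [0,0,0],
    [0,0,0],
  ],
  rotation=[
    [0,0,0],
    [0,0,0],
    [0,0,0],
    [0,0,0],
    [0,0,0],
    [0,0,0],
    [0,0,0],
    [0,0,0],
  ],
  grip=[0,0,0,0,0,0,0,0],
)

```text
clock: 24.9
position: [468.1, -40.0, 33.2]
ee_rot: [1.0, 0.008, 0.0, 0.0]
contact_force: [-2.0, 1.2, 9.3]
gripper_width: 10.5
```

```bash
python3 - <<'E'
from h import *
go(468.2,-39.9,33.5,-89.2); print(st()['joints'])
E
```

```text
at [468.1 -40.   33.2] yaw -89.1 grip 10.5 F [-2.   1.2  9.3] t 24.9
D [ 0.1 -0.1 -0.3] |D| 0 tiltz [ 3.e-04 -2.e-04 -1.e+00] rotz 0.001
[ 2.61968402e-01  3.83954158e-01 -6.10033679e-01  4.21061289e-04
 -5.76541076e-01  1.32390382e+00]
```

play_rows(
  travel=[
    [0,0,0],
    [0,0,0],
    [0,0,0],
    [0,0,-0.03],
    [0,0,-0.03],
    [0,0,-0.03],
    [0,0,-0.03],
    [-0.0029,-0.0356,0],
    [-0.0029,-0.0356,0],
    [-0.0029,-0.0356,0],
    [-0.0029,-0.0356,0],
    [-0.0029,-0.0356,0],
  ],
  rotation=[
    [0,0,0],
    [0,0,0],
    [0,0,0],
    [0,0,0],
    [0,0,0],
    [0,0,0],
    [0,0,0],
    [0,0,0],
    [0,0,0],
    [0,0,0],
    [0,0,0],
    [0,0,0],
  ],
  grip=[0.5,0.5,0.5,0.5,0.5,0.5,0.5,0.5,0.5,0.5,0.5,0.5],
)

```text
clock: 25.9
position: [450.0, 139.0, 152.1]
ee_rot: [1.0, 0.007, -0.0, 0.0]
contact_force: [-0.2, 0.0, 0.7]
gripper_width: 42.8
```

play_rows(
  travel=[
    [-0.0029,-0.0356,0],
    [-0.0029,-0.0356,0],
    [-0.0029,-0.0356,0],
    [-0.0029,-0.0356,0],
    [-0.0029,-0.0356,0],
    [0,0,0],
    [0,0,0],
    [0,0,0],
    [0,0,0],
    [0,0,0],
    [0,0,0],
  ],
  rotation=[
    [0,0,0],
    [0,0,0],
    [0,0,0],
    [0,0,0],
    [0,0,0],
    [0,0,-0.113],
    [0,0,-0.113],
    [0,0,-0.113],
    [0,0,-0.113],
    [0,0,-0.113],
    [0,0,-0.113],
  ],
  grip=[0.5,0.5,0.5,0.5,0.5,0.5,0.5,0.5,0.5,0.5,0.5],
)

```text
clock: 26.82
position: [433.3, 315.2, 151.6]
ee_rot: [0.94, 0.342, -0.001, 0.0]
contact_force: [-0.5, -0.3, -0.2]
gripper_width: 42.7
```

play_rows(
  travel=[
    [0,0,0],
    [0,0,0],
    [0,0,0],
    [0,0,0],
    [0,0,0],
  ],
  rotation=[
    [0,0,0],
    [0,0,0],
    [0,0,0],
    [0,0,0],
    [0,0,0],
  ],
  grip=[0.5,0.5,0.5,0.5,0.5],
)

```text
clock: 27.23
position: [433.6, 315.4, 152.1]
ee_rot: [0.941, 0.339, -0.0, 0.0]
contact_force: [0.1, -0.2, -0.2]
gripper_width: 43.0
```

```bash
python3 - <<'E'
from h import *
d=snap('wrist','w9'); c=knob(d,434,315); go(*c,20.5,-51); cup(d,447,420)
d=snap('top','t9'); cv2.imwrite('pics/t9c.png',np.hstack([cv2.resize(d['image'][165:265,180:372],(576,300)),]))
for x,y in [(468.8,-39),(470.2,-127)]:
  P=cloud(d); m=(np.hypot(P[...,0]-x,P[...,1]-y)<30)&(P[...,2]>20); print(len(P[m]),np.percentile(P[m][:,2],[50,90,99]) if m.any() else '')
  if m.sum()>50: knob(d,x,y,13)
E
```

```text
bar 563 mean [433.9 316.2] rect [433.6 316.1] [40.7 12. ] z 34.4 heading 26.6 white off [9.4 4.4]
body circ(18) [433.5 316.1] 20.69436264038086
at [433.6 315.4 152.2] yaw -50.4 grip 42.8 F [0.3 0.5 0.3] t 27.3
D [  0.4  -0.5 131.7] |D| 132 tiltz [-1.e-04  1.e-04 -1.e+00] rotz 0.011
cup tube 421 [447.3 419.8] 13.6 mean [447.4 420.2] red 463 [9.1 6.2] heading 34.4 foot ((447.9744567871094, 418.85394287109375), (38.032379150390625, 48.537593841552734), 23.774242401123047)
258 [31.64121066 47.51795555 49.99631935]
bar 90 mean [469.  -38.4] rect [469.  -39.4] [11.4 38.9] z 46.5 heading -1.2 white off [13.8 -0.1]
body circ(18) [469.  -38.5] 20.469449996948242
258 [31.83295461 47.3296286  49.99678732]
bar 95 mean [ 471.2 -125.9] rect [ 471.8 -126.4] [11.4 39.1] z 45.9 heading 0.6 white off [15.5 -0.9]
body circ(18) [ 471.6 -125.9] 20.256689071655273
```

play_rows(
  travel=[
    [0,0,0],
    [0,0,0],
    [0.0003,-0.0006,0.02],
    [0,0,0.02],
    [0,0,0.02],
    [0,0,0.02],
    [0,0,0.02],
    [0,0,0.015],
    [0,0,0.01],
    [0,0,0.0055],
    [0,0,0],
    [0,0,0],
  ],
  rotation=[
    [0,0,0.114],
    [0,0,0.113],
    [0,0,0],
    [0,0,0],
    [0,0,0],
    [0,0,0],
    [0,0,0],
    [0,0,0],
    [0,0,0],
    [0,0,0],
    [0,0,0],
    [0,0,0],
  ],
  grip=[0.5,0.5,0.5,0.5,0.5,0.5,0.5,0.5,0.5,0.5,0.5,0.5],
)

```text
clock: 28.33
position: [434.0, 316.5, 22.1]
ee_rot: [0.973, 0.231, 0.0, -0.0]
contact_force: [0.2, 0.3, -0.2]
gripper_width: 42.8
```

play_rows(
  travel=[
    [0,0,0],
    [0,0,0],
    [0,0,0],
  ],
  rotation=[
    [0,0,0],
    [0,0,0],
    [0,0,0],
  ],
  grip=[0.5,0.5,0.5],
)

```text
clock: 28.58
position: [434.0, 316.6, 22.6]
ee_rot: [0.973, 0.231, 0.001, -0.001]
contact_force: [-0.5, 0.1, -1.0]
gripper_width: 42.2
```

```bash
python3 - <<'E'
from h import *
go(433.6,316.1,20.5,-63.4)
E
```

```text
at [434.  316.6  22.6] yaw -63.3 grip 42.2 F [-0.5  0.1 -1. ] t 28.6
D [-0.5  0.3  2.1] |D| 2 tiltz [ 0.0011  0.0015 -1.    ] rotz 0.002
```

play_rows(
  travel=[
    [-0.0005,0,0.0015],
    [0,0,0],
    [0,0,0],
    [0,0,0],
    [0,0,0],
    [0,0,0],
    [0,0,0],
    [0,0,0],
    [0,0,-0.01],
    [0,0,-0.025],
    [0,0,-0.03],
    [0,0,-0.015],
  ],
  rotation=[
    [0,0,0],
    [0,0,0],
    [0,0,0],
    [0,0,0],
    [0,0,0],
    [0,0,0],
    [0,0,0],
    [0,0,0],
    [0,0,0],
    [0,0,0],
    [0,0,0],
    [0,0,0],
  ],
  grip=[0,0,0,0,0,0,0,0,0,0,0,0],
)

```text
clock: 29.58
position: [434.2, 317.0, 103.5]
ee_rot: [0.973, 0.231, 0.002, -0.001]
contact_force: [0.7, 0.2, -0.5]
gripper_width: 10.2
```

play_rows(
  travel=[
    [0,0,0],
    [0,0,0],
    [0,0,0],
    [0,0,0],
    [0,0,0],
    [-0.0054,0.0299,-0.0013],
    [-0.0054,0.0299,-0.0013],
    [-0.0054,0.0299,-0.0013],
    [-0.0054,0.0299,-0.0013],
    [-0.0054,0.0299,-0.0013],
    [-0.0054,0.0299,-0.0013],
    [0,0,0],
  ],
  rotation=[
    [0,0,0.113],
    [0,0,0.113],
    [0,0,0.113],
    [0,0,0.113],
    [0,0,0],
    [0,0,0],
    [0,0,0],
    [0,0,0],
    [0,0,0],
    [0,0,0],
    [0,0,0],
    [0,0,0],
  ],
  grip=[0,0,0,0,0,0,0,0,0,0,0,0],
)

```text
clock: 30.58
position: [400.5, 131.7, 107.9]
ee_rot: [1.0, 0.006, -0.002, 0.001]
contact_force: [-0.0, -1.2, -1.2]
gripper_width: 9.9
```

play_rows(
  travel=[
    [0,0,0],
    [0,0,0],
    [0,0,0],
    [0,0,0],
    [0,0,0],
    [0,0,0],
  ],
  rotation=[
    [0,0,0],
    [0,0,0],
    [0,0,0],
    [0,0,0],
    [0,0,0],
    [0,0,0],
  ],
  grip=[0,0,0,0,0,0],
)

```text
clock: 31.08
position: [403.3, 136.6, 107.8]
ee_rot: [1.0, 0.007, -0.0, 0.0]
contact_force: [0.3, 0.7, -0.8]
gripper_width: 10.1
```

```bash
python3 - <<'E'
from h import *
d=snap('wrist','w10'); go(466.5,136.2,33.5,-89.2); held(d)
stems(d,dict(s1=(466.3,136.5),s2=(467.8,48.4)))
E
```

```text
at [403.3 136.5 107.9] yaw -89.2 grip 10.5 F [-0.8  0.2 -0.5] t 31.1
D [63.2  1.2 74.3] |D| 98 tiltz [-2.e-04 -1.e-04 -1.e+00] rotz 0.001
held z -5 84 x [10.5 19.6] y [-12.  10.]
held z -1 606 x [ 2.7 19.1] y [-18.9  17. ]
held z 3 504 x [ 0.8 20.6] y [-20.9  18.9]
held z 7 147 x [ 7.6 20.8] y [-19.7  17.9]
held z 11 134 x [ 7.7 20.8] y [-19.1  18.1]
held z 15 130 x [ 7.7 20.7] y [-19.7  17.5]
s1 top 150 [465.3 137.2  27. ] bezel ell [466.5 136.9] [28.9 29.1] circ [466.5 137. ] 14.7
s2 top 138 [466.4  50.   27. ] bezel ell [466.  47.] [33.8 37.2] circ [466.   47.5] 19.4
```

play_rows(
  travel=[
    [0.03,0.0013,0],
    [0.02,0,0.01],
    [0.01,0,0.02],
    [0.0035,0,0.02],
    [0,0,0.006],
    [0,0,0],
    [0,0,0],
    [0,0,0],
    [0,0,0],
    [0,0,0],
    [0,0,0],
  ],
  rotation=[
    [0,0,0],
    [0,0,0],
    [0,0,0],
    [0,0,0],
    [0,0,0],
    [0,0,0],
    [0,0,0],
    [0,0,0],
    [0,0,0],
    [0,0,0],
    [0,0,0],
  ],
  grip=[0,0,0,0,0,0,0,0,0,0,0],
)

```text
clock: 32.05
position: [467.0, 136.0, 52.8]
ee_rot: [1.0, 0.007, 0.001, -0.001]
contact_force: [0.7, 0.4, -0.2]
gripper_width: 10.2
```

```bash
python3 - <<'E'
from h import *
go(466.8,136.1,33.5,-89.2)
E
```

```text
at [467.  136.   52.8] yaw -89.2 grip 10.2 F [ 0.7  0.4 -0.2] t 32.0
D [-0.2 -0.1 19.3] |D| 19 tiltz [ 0.0014  0.0011 -1.    ] rotz 0.0
```

play_rows(
  travel=[
    [0,0,0.003],
    [0,0,0.003],
    [0,0,0.003],
    [0,0,0],
    [0,0,0],
    [0,0,0],
  ],
  rotation=[
    [0,0,0],
    [0,0,0],
    [0,0,0],
    [0,0,0],
    [0,0,0],
    [0,0,0],
  ],
  grip=[0,0,0,0,0,0],
)

```text
clock: 32.55
position: [466.7, 135.6, 42.8]
ee_rot: [1.0, 0.007, -0.0, 0.0]
contact_force: [-0.1, -0.3, -0.1]
gripper_width: 10.1
```

```bash
python3 - <<'E'
from h import *
go(466.8,136.1,33.5,-89.2)
E
```

```text
at [466.7 135.6  42.8] yaw -89.2 grip 10.1 F [-0.1 -0.3 -0.1] t 32.5
D [ 0.1 -0.5  9.3] |D| 9 tiltz [-4.e-04 -2.e-04 -1.e+00] rotz -0.0
```

play_rows(
  travel=[
    [0,0,0.002],
    [0,0,0.002],
    [0,0,0.002],
    [0,0,0.002],
    [0,0,0.0025],
    [0,0,0],
    [0,0,0],
  ],
  rotation=[
    [0,0,0],
    [0,0,0],
    [0,0,0],
    [0,0,0],
    [0,0,0],
    [0,0,0],
    [0,0,0],
  ],
  grip=[0,0,0,0,0,0,0],
)

```text
clock: 33.13
position: [466.9, 135.6, 33.4]
ee_rot: [1.0, 0.007, 0.0, 0.0]
contact_force: [-2.7, -1.3, 7.9]
gripper_width: 10.4
```

play_rows(
  travel=[
    [0,0,0],
    [0,0,0],
    [0,0,0],
    [0,0,-0.03],
    [0,0,-0.03],
    [0,0,-0.03],
    [0,0,-0.03],
    [-0.0019,-0.0355,0],
    [-0.0019,-0.0355,0],
    [-0.0019,-0.0355,0],
    [-0.0019,-0.0355,0],
    [-0.0019,-0.0355,0],
  ],
  rotation=[
    [0,0,0],
    [0,0,0],
    [0,0,0],
    [0,0,0],
    [0,0,0],
    [0,0,0],
    [0,0,0],
    [0,0,0],
    [0,0,0],
    [0,0,0],
    [0,0,0],
    [0,0,0],
  ],
  grip=[0.5,0.5,0.5,0.5,0.5,0.5,0.5,0.5,0.5,0.5,0.5,0.5],
)

```text
clock: 34.13
position: [454.4, 314.4, 152.4]
ee_rot: [1.0, 0.007, -0.0, -0.0]
contact_force: [1.3, -0.1, 0.5]
gripper_width: 43.0
```

play_rows(
  travel=[
    [-0.0019,-0.0355,0],
    [-0.0019,-0.0355,0],
    [-0.0019,-0.0355,0],
    [0,0,0],
    [0,0,0],
    [0,0,0],
    [0,0,0],
    [0,0,0],
    [0,0,0],
    [0,0,0],
    [0,0,0],
    [0,0,0],
  ],
  rotation=[
    [0,0,0],
    [0,0,0],
    [0,0,0],
    [0,0,-0.1],
    [0,0,-0.1],
    [0,0,-0.1],
    [0,0,-0.1],
    [0,0,-0.1],
    [0,0,0],
    [0,0,0],
    [0,0,0],
    [0,0,0],
  ],
  grip=[0.6,0.6,0.6,0.6,0.6,0.6,0.6,0.6,0.6,0.6,0.6,0.6],
)

```text
clock: 35.13
position: [447.7, 419.3, 152.4]
ee_rot: [0.967, 0.253, -0.0, 0.0]
contact_force: [-0.4, 0.7, -0.5]
gripper_width: 51.2
```

```bash
python3 - <<'E'
from h import *
d=snap('wrist','w11'); go(447.5,420,60,-60); cup(d,447.5,420)
p=proj(d,[447.5,420,15])[0].astype(int); print(p)
I=d['image'][p[1]-40:p[1]+40,p[0]-40:p[0]+40]
t=snap('top','t11'); knob(t,466.5,137,13)
cv2.imwrite('pics/m4.png',np.hstack([cv2.resize(I,None,fx=5,fy=5,interpolation=cv2.INTER_CUBIC),cv2.resize(t['image'][170:250,195:275],None,fx=5,fy=5,interpolation=cv2.INTER_CUBIC)]))
E
```

```text
at [447.7 419.4 152.4] yaw -60.6 grip 51.2 F [-0.   0.1  0.3] t 35.2
D [ 0.2 -0.6 92.4] |D| 92 tiltz [-1.e-04 -0.e+00 -1.e+00] rotz -0.011
cup tube 328 [447.6 420.5] 13.5 mean [447.4 420.5] red 291 [8.7 4.9] heading 29.5 foot ((445.5482177734375, 424.5726013183594), (36.83262252807617, 34.207523345947266), 23.365806579589844)
[280 199]
bar 88 mean [466.8 136.5] rect [468.1 135.7] [11.3 38.9] z 46.1 heading 1.6 white off [13.2  0.3]
body circ(18) [466.8 136.1] 20.412992477416992
```

View pics/m4.png

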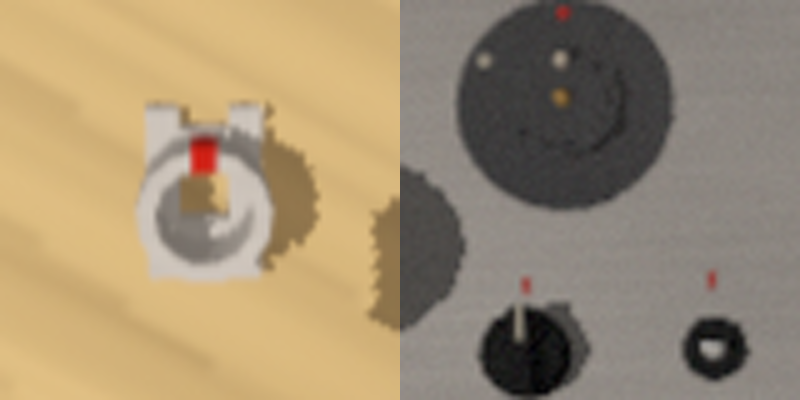

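play_rows(
  travel=[
    [0.0005,-0.001,0.02],
    [0,0,0.02],
    [0,0,0.02],
    [0,0,0.02],
    [0,0,0.02],
    [0,0,0.02],
    [0,0,0.01],
    [0,0,0.007],
    [0,0,0.003],
    [0,0,0],
    [0,0,0],
    [0,0,0],
  ],
  rotation=[
    [0,0,0],
    [0,0,0],
    [0,0,0],
    [0,0,0],
    [0,0,0],
    [0,0,0],
    [0,0,0],
    [0,0,0],
    [0,0,0],
    [0,0,0],
    [0,0,0],
    [0,0,0],
  ],
  grip=[0.6,0.6,0.6,0.6,0.6,0.6,0.6,0.6,0.6,0.6,0.6,0.6],
)

```text
clock: 36.23
position: [448.1, 421.2, 13.7]
ee_rot: [0.967, 0.254, 0.001, -0.001]
contact_force: [-0.9, 0.1, -0.0]
gripper_width: 51.3
```

```bash
python3 - <<'E'
from h import *
go(447.6,420.5,10.5,-60.6)
E
```

```text
at [448.1 421.2  13.7] yaw -60.6 grip 51.3 F [-0.9  0.1 -0. ] t 36.2
D [-0.8  0.4  3.2] |D| 3 tiltz [ 0.0014  0.0019 -1.    ] rotz 0.001
```

play_rows(
  travel=[
    [-0.0006,0,0.0027],
    [0,0,0],
    [0,0,0],
    [0,0,0],
    [0,0,0],
    [0,0,0],
    [0,0,0],
    [0,0,0],
    [0,0,-0.01],
    [0,0,-0.025],
    [0,0,-0.03],
    [0,0,-0.015],
  ],
  rotation=[
    [0,0,0],
    [0,0,0],
    [0,0,0],
    [0,0,0],
    [0,0,0],
    [0,0,0],
    [0,0,0],
    [0,0,0],
    [0,0,0],
    [0,0,0],
    [0,0,0],
    [0,0,0],
  ],
  grip=[0,0,0,0,0,0,0,0,0,0,0,0],
)

```text
clock: 37.23
position: [448.1, 421.3, 93.0]
ee_rot: [0.967, 0.254, 0.002, -0.001]
contact_force: [0.2, 0.9, -0.5]
gripper_width: 23.0
```

play_rows(
  travel=[
    [0,0,0],
    [0,0,0],
    [0,0,0],
    [0,0,0],
    [0,0,0],
    [0.0076,0.0337,-0.0027],
    [0.0076,0.0337,-0.0027],
    [0.0076,0.0337,-0.0027],
    [0.0076,0.0337,-0.0027],
    [0.0076,0.0337,-0.0027],
    [0.0076,0.0337,-0.0027],
    [0.0076,0.0337,-0.0027],
  ],
  rotation=[
    [0,0,0.1],
    [0,0,0.1],
    [0,0,0.1],
    [0,0,0.1],
    [0,0,0.1],
    [0,0,0],
    [0,0,0],
    [0,0,0],
    [0,0,0],
    [0,0,0],
    [0,0,0],
    [0,0,0],
  ],
  grip=[0,0,0,0,0,0,0,0,0,0,0,0],
)

```text
clock: 38.23
position: [503.5, 183.4, 108.9]
ee_rot: [1.0, 0.007, -0.0, -0.0]
contact_force: [0.3, -0.2, -0.5]
gripper_width: 22.9
```

play_rows(
  travel=[
    [0.0076,0.0337,-0.0027],
    [0.0076,0.0337,-0.0027],
    [0,0,0],
    [0,0,0],
    [0,0,0],
    [0,0,0],
    [0,0,0],
    [0,0,0],
  ],
  rotation=[
    [0,0,0],
    [0,0,0],
    [0,0,0],
    [0,0,0],
    [0,0,0],
    [0,0,0],
    [0,0,0],
    [0,0,0],
  ],
  grip=[0,0,0,0,0,0,0,0],
)

```text
clock: 38.9
position: [519.4, 118.9, 114.0]
ee_rot: [1.0, 0.008, -0.0, -0.0]
contact_force: [0.5, -0.2, -1.0]
gripper_width: 22.9
```

```bash
cat >> h.py <<'E'
def burner(d,x,y):
    """jet (brass), spark pin (white), dots: centres on their planes"""
    P=cloud(d); I=d['image'].astype(int); near=np.hypot(P[...,0]-x,P[...,1]-y)
    hsv=cv2.cvtColor(d['image'],cv2.COLOR_BGR2HSV).astype(int)
    br=(near<12)&(I[...,2]>I[...,0]+50); wh=(near<34)&(I.min(2)>130)&(hsv[...,1]<60)
    wd=(near>36)&(near<52)&(I.min(2)>130)&(hsv[...,1]<60)&(P[...,0]<x+40)&(P[...,1]>y); rd=(near>30)&(near<56)&(I[...,2]>I[...,1]+60)
    for nm,m,z in [('jet',br,27),('pin',wh,29),('wdot',wd,10.5),('rdot',rd,10.5)]:
        v,u=np.nonzero(m)
        if len(u)>4: W=ray(d,u,v,z)[:,:2]; print(nm,len(u),W.mean(0).round(1),'px',np.round([u.mean(),v.mean()]),'ext',np.ptp(W,0).round(1),'ztop',np.percentile(P[...,2][m],90).round(1))
    m=(near<36)&(P[...,2]>18)&(P[...,2]<23.5); v,u=np.nonzero(m); W=ray(d,u,v,21)[:,:2].astype(np.float32)
    if len(u)>20: c=cv2.minEnclosingCircle(W); print('pedestal top',len(u),np.round(c[0],1),round(c[1],1),'mean',W.mean(0).round(1))
    m=(near<36)&(P[...,2]>17)&(P[...,2]<30); v,u=np.nonzero(m)
E
python3 - <<'E'
from h import *
d=snap('wrist','w12'); go(588,118.5,31,-89.2); held(d,-14,20); burner(d,588,118.5)
p=proj(d,[588,118,20])[0].astype(int); print(p); q=proj(d,d['pos'])[0].astype(int); print(q)
I=d['image']; f=lambda p,k:cv2.resize(I[max(0,p[1]-50):p[1]+50,p[0]-50:p[0]+50],(400,400),interpolation=cv2.INTER_CUBIC)
cv2.imwrite('pics/m5.png',np.hstack([f(p,4),f(q,4)]))
E
```

```text
at [519.5 118.8 114. ] yaw -89.1 grip 23.1 F [ 0.1  0.7 -0.2] t 39.0
D [68.5  1.4 83. ] |D| 108 tiltz [-2.e-04  0.e+00 -1.e+00] rotz 0.001
held z -14 1237 x [-12.8  13. ] y [-24.2  22.5]
held z -10 464 x [-10.6  13.1] y [-23.7  21.8]
held z -6 319 x [-10.4  13. ] y [-17.7  12.6]
held z -2 248 x [-10.5  12.3] y [-11.7   9.8]
held z 2 791 x [-10.1  16.9] y [-12.4  10.4]
held z 6 161 x [-6.4 17. ] y [-12.    9.8]
jet 98 [586.8 118.9] px [283. 128.] ext [7.2 7.5] ztop 29.8
pin 78 [604.6 119.3] px [283. 103.] ext [6.8 5.8] ztop 31.0
wdot 106 [611.  158.6] px [232.  94.] ext [38.9 19.9] ztop 12.7
rdot 155 [552.4 119.3] px [282. 163.] ext [156.7   8.2] ztop 126.5
pedestal top 3485 [587.1 119. ] 27.5 mean [587.1 119. ]
[284 126]
[282 263]
```

View pics/m5.png

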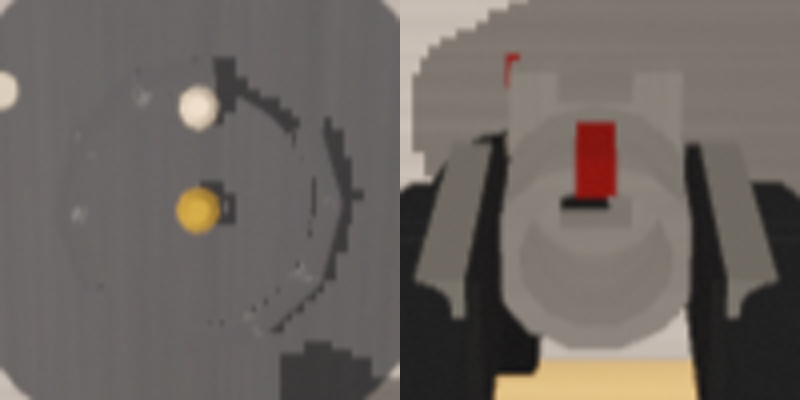

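play_rows(
  travel=[
    [0.03,0.0018,0],
    [0.02,0,0.01],
    [0.013,0,0.02],
    [0.005,0,0.02],
    [0,0,0.015],
    [0,0,0],
    [0,0,0],
    [0,0,0],
    [0,0,0],
    [0,0,0],
    [0,0,0],
  ],
  rotation=[
    [0,0,0],
    [0,0,0],
    [0,0,0],
    [0,0,0],
    [0,0,0],
    [0,0,0],
    [0,0,0],
    [0,0,0],
    [0,0,0],
    [0,0,0],
    [0,0,0],
  ],
  grip=[0,0,0,0,0,0,0,0,0,0,0],
)

```text
clock: 39.87
position: [588.1, 117.4, 50.2]
ee_rot: [1.0, 0.007, 0.001, -0.0]
contact_force: [0.4, -0.0, -0.3]
gripper_width: 22.9
```

```bash
python3 - <<'E'
from h import *
go(587.5,118.0,31.5,-89.2)
E
```

```text
at [588.1 117.4  50.2] yaw -89.2 grip 22.9 F [ 0.4 -0.  -0.3] t 39.9
D [-0.6 -0.6 18.7] |D| 19 tiltz [ 1.8e-03  9.0e-04 -1.0e+00] rotz 0.0
```

play_rows(
  travel=[
    [-0.0006,-0.0006,0],
    [0,0,0],
    [0,0,0.004],
    [0,0,0.004],
    [0,0,0.003],
    [0,0,0.003],
    [0,0,0],
    [0,0,0],
    [0,0,0],
  ],
  rotation=[
    [0,0,0],
    [0,0,0],
    [0,0,0],
    [0,0,0],
    [0,0,0],
    [0,0,0],
    [0,0,0],
    [0,0,0],
    [0,0,0],
  ],
  grip=[0,0,0,0,0,0,0,0,0],
)

```text
clock: 40.62
position: [587.1, 117.6, 35.0]
ee_rot: [1.0, 0.007, -0.0, 0.0]
contact_force: [-0.4, 0.2, -0.8]
gripper_width: 23.1
```

```bash
python3 - <<'E'
from h import *
go(587.5,118.0,31.5,-89.2)
E
```

```text
at [587.1 117.6  35. ] yaw -89.2 grip 23.1 F [-0.4  0.2 -0.8] t 40.6
D [ 0.4 -0.4  3.5] |D| 4 tiltz [-1.e-04 -0.e+00 -1.e+00] rotz -0.0
```

play_rows(
  travel=[
    [0.0002,-0.0002,0.0015],
    [0,0,0.0015],
    [0,0,0.0015],
    [0,0,0],
    [0,0,0],
    [0,0,0],
  ],
  rotation=[
    [0,0,0],
    [0,0,0],
    [0,0,0],
    [0,0,0],
    [0,0,0],
    [0,0,0],
  ],
  grip=[0,0,0,0,0,0],
)

```text
clock: 41.12
position: [587.4, 117.9, 31.4]
ee_rot: [1.0, 0.007, 0.0, -0.0]
contact_force: [-2.0, 0.1, 6.0]
gripper_width: 23.1
```

```bash
python3 - <<'E'
from h import *
go(587.5,118.0,31.5,-89.2)
E
```

```text
at [587.4 117.9  31.4] yaw -89.2 grip 23.1 F [-2.   0.1  6. ] t 41.1
D [ 0.1 -0.1 -0.1] |D| 0 tiltz [ 5.e-04  1.e-04 -1.e+00] rotz 0.0
```

play_rows(
  travel=[
    [0,0,0],
    [0,0,0],
    [0,0,0],
    [0,0,-0.02],
    [0,0,-0.03],
    [0,0,-0.03],
    [0,0,-0.03],
    [-0.02,0.015,0],
    [-0.0083,0.0345,0],
    [-0.0083,0.0345,0],
    [-0.0083,0.0345,0],
    [-0.0083,0.0345,0],
  ],
  rotation=[
    [0,0,0],
    [0,0,0],
    [0,0,0],
    [0,0,0],
    [0,0,0],
    [0,0,0],
    [0,0,0],
    [0,0,0],
    [0,0,0],
    [0,0,0],
    [0,0,0],
    [0,0,0],
  ],
  grip=[0.5,0.5,0.5,0.5,0.5,0.5,0.5,0.5,0.5,0.5,0.5,0.5],
)

```text
clock: 42.12
position: [535.5, -37.1, 140.5]
ee_rot: [1.0, 0.007, 0.0, -0.0]
contact_force: [1.6, -0.7, 0.6]
gripper_width: 42.9
```

play_rows(
  travel=[
    [-0.0083,0.0345,0],
    [-0.0083,0.0345,0],
    [0,0,0],
    [0,0,0],
    [0,0,0],
    [0,0,0],
    [0,0,0],
    [0,0,0],
  ],
  rotation=[
    [0,0,0],
    [0,0,0],
    [0,0,0],
    [0,0,0],
    [0,0,0],
    [0,0,0],
    [0,0,0],
    [0,0,0],
  ],
  grip=[0.5,0.5,0.5,0.5,0.5,0.5,0.5,0.5],
)

```text
clock: 42.78
position: [520.9, -104.1, 140.5]
ee_rot: [1.0, 0.008, -0.0, -0.0]
contact_force: [-1.0, -0.4, 0.1]
gripper_width: 42.8
```

```bash
python3 - <<'E'
from h import *
d=snap('wrist','w13'); go(442.6,-410,150,158); burner(d,590,-105); cup(d,587,119,21); cup(d,442.6,-410); print(st()['joints'][[0,5]] if hasattr(st()['joints'],'shape') else st()['joints'])
t=snap('top','t13'); cup(t,587,119,21); burner(t,590,-105)
E
```

```text
at [ 520.8 -104.2  140.5] yaw -89.1 grip 42.7 F [0.9 0.1 0.1] t 42.8
D [-82.9 304.5  -9.5] |D| 316 tiltz [-1.e-04  1.e-04 -1.e+00] rotz 1.97
jet 76 [ 589.8 -105. ] px [284. 125.] ext [7.2 6.7] ztop 29.8
pin 62 [ 607.6 -104.4] px [284. 102.] ext [6.9 5.7] ztop 31.0
wdot 91 [610.9 -63.8] px [236.  99.] ext [47.7 19.3] ztop 12.6
rdot 58 [ 633.9 -104.5] px [284.  71.] ext [6.9 5.9] ztop 12.6
pedestal top 2842 [ 590.2 -105. ] 27.4 mean [ 590.2 -105. ]
cup tube 355 [587.3 114.3] 13.1 mean [586.1 108.6] red 684 [12.  -2.6] heading -12.2 foot ((589.0474243164062, 118.01754760742188), (39.013668060302734, 28.626239776611328), 0.873017430305481)
cup tube 0 [0. 0.] 0.0 mean [nan nan] red 1 [0. 0.] heading 0.0 foot None
[0.10802241 1.47818531]
cup tube 0 [0. 0.] 0.0 mean [nan nan] red 0 [0. 0.] heading 0.0 foot Noneh.py:56: RuntimeWarning: Mean of empty slice.
  print('cup tube',len(W),np.round(c,1),round(r,1),'mean',W.mean(0).round(1),'red',len(u),Rr.round(1),'heading',round(float(np.degrees(np.arctan2(Rr[1],Rr[0]))),1),'foot',fr)
  ret = um.true_divide(
```

play_rows(
  travel=[
    [-0.0092,0.0338,-0.001],
    [-0.0092,0.0338,-0.001],
    [-0.0092,0.0338,-0.001],
    [-0.0092,0.0338,-0.001],
    [-0.0092,0.0338,-0.001],
    [-0.0092,0.0338,-0.001],
    [-0.0092,0.0338,-0.001],
    [-0.0092,0.0338,-0.001],
    [-0.0092,0.0338,-0.001],
    [0,0,0],
    [0,0,0],
    [0,0,0],
  ],
  rotation=[
    [0,0,0],
    [0,0,0],
    [0,0,0],
    [0,0,0],
    [0,0,0],
    [0,0,0],
    [0,0,0],
    [0,0,0],
    [0,0,0],
    [0,0,0.116],
    [0,0,0.116],
    [0,0,0.116],
  ],
  grip=[0.6,0.6,0.6,0.6,0.6,0.6,0.6,0.6,0.6,0.6,0.6,0.6],
)

```text
clock: 43.88
position: [441.7, -411.0, 149.1]
ee_rot: [0.985, -0.17, -0.0, -0.0]
contact_force: [0.7, -0.8, -0.1]
gripper_width: 51.0
```

play_rows(
  travel=[
    [0,0,0],
    [0,0,0],
    [0,0,0],
    [0,0,0],
    [0,0,0],
    [0,0,0],
    [0,0,0],
    [0,0,0],
    [0,0,0],
    [0,0,0],
    [0,0,0],
    [0,0,0],
  ],
  rotation=[
    [0,0,0.116],
    [0,0,0.116],
    [0,0,0.116],
    [0,0,0.116],
    [0,0,0.116],
    [0,0,0.116],
    [0,0,0.116],
    [0,0,0.116],
    [0,0,0.116],
    [0,0,0.116],
    [0,0,0.116],
    [0,0,0.116],
  ],
  grip=[0.6,0.6,0.6,0.6,0.6,0.6,0.6,0.6,0.6,0.6,0.6,0.6],
)

```text
clock: 44.88
position: [442.3, -410.0, 149.4]
ee_rot: [-0.648, 0.762, 0.0, 0.0]
contact_force: [0.0, -1.0, -0.8]
gripper_width: 51.5
```

play_rows(
  travel=[
    [0,0,0],
    [0,0,0],
    [0,0,0],
    [0,0,0],
    [0,0,0],
    [0,0,0],
  ],
  rotation=[
    [0,0,0.116],
    [0,0,0.116],
    [0,0,0],
    [0,0,0],
    [0,0,0],
    [0,0,0],
  ],
  grip=[0.6,0.6,0.6,0.6,0.6,0.6],
)

```text
clock: 45.38
position: [442.0, -410.3, 149.5]
ee_rot: [-0.559, 0.829, 0.0, 0.0]
contact_force: [-0.8, -1.2, -0.5]
gripper_width: 50.8
```

```bash
python3 - <<'E'
from h import *
d=snap('wrist','w14'); cup(d,442.5,-410.5); go(442.5,-410.5,11,158)
p=proj(d,[442.5,-410.5,15])[0].astype(int); print(p)
t=snap('top','t14'); cup(t,587,119,21)
f=lambda I,p,r:cv2.resize(I[p[1]-r:p[1]+r,p[0]-r:p[0]+r],(400,400),interpolation=cv2.INTER_CUBIC)
cv2.imwrite('pics/m6.png',np.hstack([f(d['image'],p,35),f(t['image'],[227,200],50)]))
E
```

```text
cup tube 184 [ 455.7 -429.3] 13.4 mean [ 453.6 -425.5] red 154 [6.7 8.1] heading 50.4 foot ((443.6676025390625, -414.4148864746094), (40.909690856933594, 47.22084426879883), 8.172789573669434)
at [ 442.  -410.3  149.5] yaw 157.9 grip 51.0 F [ 0.2 -0.7 -0.4] t 45.4
D [ -0.   -0.5 138.5] |D| 139 tiltz [-1.e-04  1.e-04 -1.e+00] rotz -0.002
[279 199]
cup tube 54 [587.3 118.3] 13.3 mean [587.2 118.8] red 87 [10.8  0.7] heading 3.8 foot ((588.8814697265625, 121.566162109375), (44.34651184082031, 40.059600830078125), 54.98505401611328)
```

View pics/m6.png

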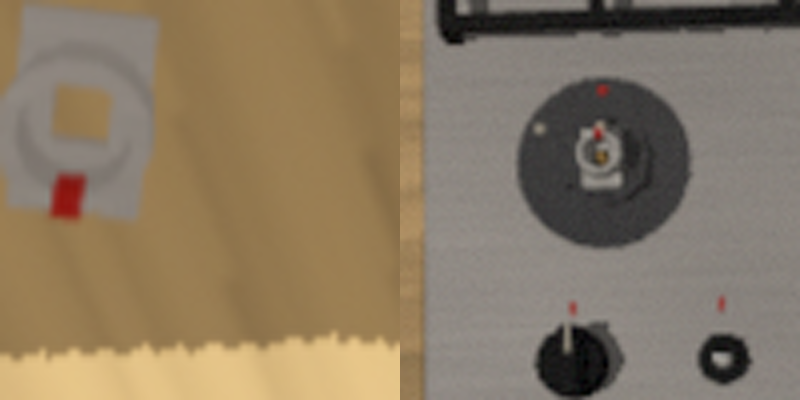

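```bash
python3 - <<'E'
from h import *
d=np.load('pics/w14.npy',allow_pickle=True).item(); 
for c in [(455,-427),(456,-428.5),(457.5,-430)]: cup(d,*c)
print(proj(d,[456,-428.5,15]))
E
```

```text
cup tube 344 [ 456.8 -430.6] 13.6 mean [ 456.9 -430.9] red 379 [5.6 9.5] heading 59.5 foot ((456.70330810546875, -430.5549011230469), (38.761234283447266, 31.76857566833496), 48.682334899902344)
cup tube 344 [ 456.8 -430.6] 13.6 mean [ 456.9 -430.9] red 379 [5.6 9.5] heading 59.5 foot ((456.70330810546875, -430.5549011230469), (38.761234283447266, 31.76857566833496), 48.682334899902344)
cup tube 344 [ 456.8 -430.6] 13.6 mean [ 456.9 -430.9] red 379 [5.6 9.5] heading 59.5 foot ((456.70330810546875, -430.5549011230469), (38.761234283447266, 31.76857566833496), 48.682334899902344)
[[259.01309032 187.19621288]]
```

play_rows(
  travel=[
    [0.0133,-0.0214,0.01],
    [0,0,0.02],
    [0,0,0.01],
    [0,0,0],
    [0,0,0],
    [0,0,0],
    [0,0,0],
    [0,0,0],
  ],
  rotation=[
    [0,0,0],
    [0,0,0.095],
    [0,0,0],
    [0,0,0],
    [0,0,0],
    [0,0,0],
    [0,0,0],
    [0,0,0],
  ],
  grip=[0.6,0.6,0.6,0.6,0.6,0.6,0.6,0.6],
)

```text
clock: 46.15
position: [457.1, -430.9, 110.7]
ee_rot: [-0.518, 0.855, -0.001, 0.0]
contact_force: [0.0, 0.0, 0.6]
gripper_width: 51.4
```

```bash
cat >> h.py <<'E'
def foot(d,x,y,z0=0):
    """cup heading from foot-plate long sides: rays of low-saturation pixels onto plane z0+5"""
    P=cloud(d); m=(np.hypot(P[...,0]-x,P[...,1]-y)<30)&(P[...,2]>z0+2.8)&(P[...,2]<z0+26)
    v,u=np.nonzero(m); W=P[m][:,:2].astype(np.float32); W=W[np.hypot(*(W-[x,y]).T)<21]
    r=cv2.minAreaRect(W); print('foot rect',np.round(r[0],1),np.round(r[1],1),round(r[2],1))
E
python3 - <<'E'
from h import *
d=snap('wrist','w15'); cup(d,456.8,-430.6); go(456.8,-430.6,11,152.5); foot(d,456.8,-430.6)
p=proj(d,[456.8,-430.6,15])[0].astype(int); print(p)
f=lambda I,p,r:cv2.resize(I[p[1]-r:p[1]+r,p[0]-r:p[0]+r],(480,480),interpolation=cv2.INTER_CUBIC)
cv2.imwrite('pics/m7.png',f(d['image'],p,40))
# hole / edges angle: foot side edges via mask on gray
E
```

```text
cup tube 453 [ 456.6 -431. ] 13.9 mean [ 457.1 -431. ] red 429 [5.7 9.4] heading 58.9 foot ((451.49298095703125, -428.541748046875), (35.25987243652344, 36.34808349609375), 62.41432571411133)
at [ 457.1 -430.9  110.6] yaw 152.4 grip 51.3 F [ 0.3  0.  -0.2] t 46.2
D [-0.2  0.5 99.6] |D| 100 tiltz [ 1.5e-03 -8.0e-04 -1.0e+00] rotz -0.002
foot rect [ 456.9 -431.1] [35.  24.4] 61.5
[280 210]
```

View pics/m7.png

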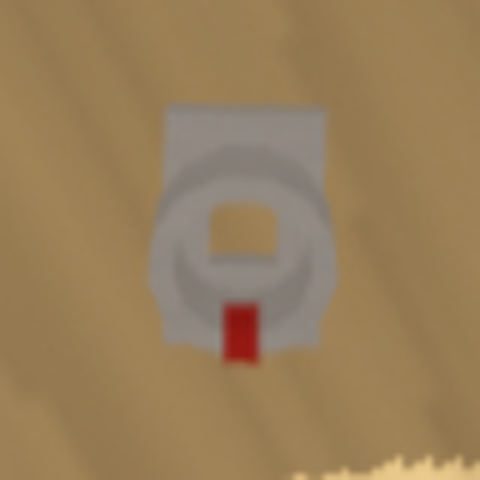

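play_rows(
  travel=[
    [0,0,0.02],
    [0,0,0.02],
    [0,0,0.02],
    [0,0,0.015],
    [0,0,0.015],
    [0,0,0.007],
    [0,0,0.002],
    [0,0,0],
    [0,0,0],
    [0,0,0],
  ],
  rotation=[
    [0,0,0],
    [0,0,0],
    [0,0,0],
    [0,0,0],
    [0,0,0],
    [0,0,0],
    [0,0,0],
    [0,0,0],
    [0,0,0],
    [0,0,0],
  ],
  grip=[0.6,0.6,0.6,0.6,0.6,0.6,0.6,0.6,0.6,0.6],
)

```text
clock: 47.03
position: [457.5, -431.3, 11.8]
ee_rot: [-0.518, 0.855, -0.001, 0.001]
contact_force: [0.2, 0.6, 0.5]
gripper_width: 51.6
```

```bash
python3 - <<'E'
from h import *
go(456.8,-431,10.8,152.4)
E
```

```text
at [ 457.5 -431.3   11.8] yaw 152.4 grip 51.6 F [0.2 0.6 0.5] t 47.0
D [0.1 0.7 1. ] |D| 1 tiltz [ 0.0019 -0.0012 -1.    ] rotz -0.0
```

play_rows(
  travel=[
    [0,0,0.0005],
    [0,0,0],
    [0,0,0],
    [0,0,0],
    [0,0,0],
    [0,0,0],
    [0,0,0],
    [0,0,0],
    [0,0,-0.015],
    [0,0,-0.025],
    [0,0,-0.03],
    [0,0,-0.02],
  ],
  rotation=[
    [0,0,0],
    [0,0,0],
    [0,0,0],
    [0,0,0],
    [0,0,0],
    [0,0,0],
    [0,0,0],
    [0,0,0],
    [0,0,0],
    [0,0,0],
    [0,0,0],
    [0,0,0],
  ],
  grip=[0,0,0,0,0,0,0,0,0,0,0,0],
)

```text
clock: 48.03
position: [457.1, -431.2, 101.9]
ee_rot: [-0.518, 0.855, -0.001, 0.0]
contact_force: [0.7, -0.7, -0.7]
gripper_width: 23.2
```

play_rows(
  travel=[
    [0,0,0],
    [0,0,0],
    [0,0,0],
    [0,0,0],
    [0,0,0],
    [0,0,0],
    [0,0,0],
    [0,0,0],
    [0,0,0],
    [0,0,0],
  ],
  rotation=[
    [0,0,0.1195],
    [0,0,0.1195],
    [0,0,0.1195],
    [0,0,0.1195],
    [0,0,0.1195],
    [0,0,0.1195],
    [0,0,0.1195],
    [0,0,0.1195],
    [0,0,0.1195],
    [0,0,0],
  ],
  grip=[0,0,0,0,0,0,0,0,0,0],
)

```text
clock: 48.87
position: [456.4, -430.5, 99.3]
ee_rot: [-0.005, 1.0, 0.0, -0.0]
contact_force: [-0.1, 0.3, -0.0]
gripper_width: 22.8
```

play_rows(
  travel=[
    [-0.0125,0.0295,-0.0013],
    [-0.0125,0.0295,-0.0013],
    [-0.0125,0.0295,-0.0013],
    [-0.0125,0.0295,-0.0013],
    [-0.0125,0.0295,-0.0013],
    [-0.0125,0.0295,-0.0013],
    [-0.0125,0.0295,-0.0013],
    [-0.0125,0.0295,-0.0013],
    [-0.0125,0.0295,-0.0013],
    [-0.0125,0.0295,-0.0013],
    [-0.0125,0.0295,-0.0013],
    [0,0,0],
  ],
  rotation=[
    [0,0,0],
    [0,0,0],
    [0,0,0],
    [0,0,0],
    [0,0,0],
    [0,0,0],
    [0,0,0],
    [0,0,0],
    [0,0,0],
    [0,0,0],
    [0,0,0],
    [0,0,0],
  ],
  grip=[0,0,0,0,0,0,0,0,0,0,0,0],
)

```text
clock: 49.87
position: [592.4, -100.2, 114.5]
ee_rot: [-0.011, 1.0, 0.0, 0.001]
contact_force: [0.9, -0.6, -0.5]
gripper_width: 22.8
```

play_rows(
  travel=[
    [0,0,0],
    [0,0,0],
    [0,0,0],
    [0,0,0],
    [0,0,0],
    [0,0,0],
  ],
  rotation=[
    [0,0,0],
    [0,0,0],
    [0,0,0],
    [0,0,0],
    [0,0,0],
    [0,0,0],
  ],
  grip=[0,0,0,0,0,0],
)

```text
clock: 50.37
position: [589.7, -105.4, 114.4]
ee_rot: [-0.006, 1.0, 0.0, -0.0]
contact_force: [-0.2, -0.0, -0.3]
gripper_width: 23.0
```

```bash
python3 - <<'E'
from h import *
d=snap('wrist','w16'); go(590,-105,31.5,90.8); held(d,-14,20); print(st()['joints'])
stems(d,dict(s2=(467.8,48.4)))
E
```

```text
at [ 589.8 -105.2  114.4] yaw 90.7 grip 22.9 F [ 0.2 -0.6 -1.9] t 50.4
D [-0.2  0.2 82.9] |D| 83 tiltz [ 0.e+00  1.e-04 -1.e+00] rotz -0.002
held z -14 1271 x [-11.9  13.6] y [-22.5  24.3]
held z -10 462 x [-9.2 13.7] y [-21.9  23.5]
held z -6 308 x [-8.2 13.8] y [-15.6  16. ]
held z -2 252 x [-8.5 13.8] y [-10.5  11.7]
held z 2 807 x [-8.6 18.6] y [-10.3  12.1]
held z 6 306 x [-6.8 18.8] y [-10.3  12.2]
[ 9.33669452e-02  4.46248051e-01 -2.12050240e-01 -1.07853435e-04
 -9.12482128e-01 -1.65207859e+00]
s2 top 178 [466.4  48.3  27. ] bezel ell [467.9  48.6] [28.8 30.5] circ [468.   48.6] 15.3
```

play_rows(
  travel=[
    [-0.0012,-0.0007,0.015],
    [0,0,0.02],
    [0,0,0.02],
    [0,0,0.011],
    [0,0,0],
    [0,0,0],
    [0,0,0],
    [0,0,0],
    [0,0,0],
  ],
  rotation=[
    [0,0,0],
    [0,0,0],
    [0,0,0],
    [0,0,0],
    [0,0,0],
    [0,0,0],
    [0,0,0],
    [0,0,0],
    [0,0,0],
  ],
  grip=[0,0,0,0,0,0,0,0,0],
)

```text
clock: 51.17
position: [592.0, -105.2, 49.6]
ee_rot: [-0.007, 1.0, 0.0, 0.001]
contact_force: [-0.8, -0.1, -0.5]
gripper_width: 23.0
```

```bash
python3 - <<'E'
from h import *
go(591,-105.9,31.5,90.8)
E
```

```text
at [ 592.  -105.2   49.6] yaw 90.8 grip 23.0 F [-0.8 -0.1 -0.5] t 51.2
D [ 1.1 -0.7 18.1] |D| 18 tiltz [ 2.4e-03  2.0e-04 -1.0e+00] rotz -0.001
```

play_rows(
  travel=[
    [0.0005,-0.0007,0],
    [0,0,0],
    [0,0,0.004],
    [0,0,0.004],
    [0,0,0.003],
    [0,0,0.003],
    [0,0,0],
    [0,0,0],
    [0,0,0],
  ],
  rotation=[
    [0,0,0],
    [0,0,0],
    [0,0,0],
    [0,0,0],
    [0,0,0],
    [0,0,0],
    [0,0,0],
    [0,0,0],
    [0,0,0],
  ],
  grip=[0,0,0,0,0,0,0,0,0],
)

```text
clock: 51.92
position: [590.8, -106.0, 34.3]
ee_rot: [-0.006, 1.0, -0.0, -0.0]
contact_force: [-0.9, 0.1, -0.7]
gripper_width: 23.1
```

```bash
python3 - <<'E'
from h import *
go(591,-105.9,31.5,90.8)
E
```

```text
at [ 590.8 -106.    34.3] yaw 90.7 grip 23.1 F [-0.9  0.1 -0.7] t 51.9
D [-0.2  0.1  2.8] |D| 3 tiltz [-0. -0. -1.] rotz -0.001
```

play_rows(
  travel=[
    [0,0,0.002],
    [0,0,0.002],
    [0,0,0],
    [0,0,0],
    [0,0,0],
  ],
  rotation=[
    [0,0,0],
    [0,0,0],
    [0,0,0],
    [0,0,0],
    [0,0,0],
  ],
  grip=[0,0,0,0,0],
)

```text
clock: 52.33
position: [591.2, -105.9, 32.0]
ee_rot: [-0.007, 1.0, -0.0, 0.001]
contact_force: [-2.2, 2.0, 7.0]
gripper_width: 22.8
```

play_rows(
  travel=[
    [0,0,0],
    [0,0,0],
    [0,0,0],
    [0,0,-0.02],
    [0,0,-0.03],
    [0,0,-0.035],
    [0,0,-0.035],
    [0,0,0],
  ],
  rotation=[
    [0,0,0],
    [0,0,0],
    [0,0,0],
    [0,0,0],
    [0,0,0],
    [0,0,0],
    [0,0,0],
    [0,0,0],
  ],
  grip=[0.5,0.5,0.5,0.5,0.5,0.5,0.5,0.5],
)

```text
clock: 53.0
position: [595.3, -106.4, 158.3]
ee_rot: [-0.007, 1.0, -0.001, 0.007]
contact_force: [0.7, -0.3, 0.0]
gripper_width: 43.0
```

play_rows(
  travel=[
    [0.0032,0.0353,0],
    [0.0032,0.0353,0],
    [0.0032,0.0353,0],
    [0.0032,0.0353,0],
    [0.0032,0.0353,0],
    [0.0032,0.0353,0],
    [0.0032,0.0353,0],
    [0.0032,0.0353,0],
    [0.0032,0.0353,0],
    [0.0032,0.0353,0],
    [0.0032,0.0353,0],
    [0.0032,0.0353,0],
  ],
  rotation=[
    [0,0,0],
    [0,0,0],
    [0,0,0],
    [0,0,0],
    [0,0,0],
    [0,0,0],
    [0,0,0],
    [0,0,0],
    [0,0,0],
    [0,0,0],
    [0,0,0],
    [0,0,0],
  ],
  grip=[1,1,1,1,1,1,1,1,1,1,1,1],
)

```text
clock: 54.0
position: [546.3, 318.8, 149.9]
ee_rot: [-0.007, 1.0, -0.0, -0.0]
contact_force: [0.2, 0.2, -0.3]
gripper_width: 85.7
```

play_rows(
  travel=[
    [0,0,0],
    [0,0,0],
    [0,0,0],
    [0,0,0],
    [0,0,0],
    [0,0,0],
    [0,0,0],
    [0,0,0],
  ],
  rotation=[
    [0,0,-0.112],
    [0,0,-0.112],
    [0,0,-0.112],
    [0,0,0],
    [0,0,0],
    [0,0,0],
    [0,0,0],
    [0,0,0],
  ],
  grip=[1,1,1,1,1,1,1,1],
)

```text
clock: 54.67
position: [547.0, 316.9, 150.4]
ee_rot: [-0.173, 0.985, 0.0, -0.0]
contact_force: [0.6, 0.8, 0.1]
gripper_width: 85.4
```

```bash
cat >> h.py <<'E'
def crown(d,x,y,z0=0):
    P=cloud(d); m=(np.hypot(P[...,0]-x,P[...,1]-y)<40)&(P[...,2]>z0+37)&(P[...,2]<z0+46)
    v,u=np.nonzero(m); W=ray(d,u,v,z0+41)[:,:2].astype(np.float32); c,r=cv2.minEnclosingCircle(W)
    I=d['image'].astype(int); b=I[v,u].min(1); thr=max(90,np.percentile(b,50)+45); L=W[b>thr]; C=np.array(c)
    L=L[np.hypot(*(L-C).T)<30]
    if len(L)>5:
        lc=L.mean(0); ax=np.linalg.svd(L-lc,full_matrices=False)[2][0]; ax=ax*np.sign(ax@(lc-C)); a=lc-C
        print('line n',len(L),'off',a.round(1),'axis deg',np.degrees(np.arctan2(ax[1],ax[0])).round(1),'centre->line deg',np.degrees(np.arctan2(a[1],a[0])).round(1), 'len',np.ptp((L-lc)@ax).round(1))
    print('crown',len(u),np.round(c,1),round(r,1),'mean',W.mean(0).round(1))
E
python3 - <<'E'
from h import *
d=snap('wrist','w17'); go(547,318,150,110); crown(d,547,318); crown(d,547.5,419.5); 
cup(d,590,-105,21)
t=snap('top','t17'); cup(t,590,-105,21); cup(t,587,119,21)
p=proj(d,[547,318,41])[0].astype(int); print(p)
f=lambda I,p,r:cv2.resize(I[p[1]-r:p[1]+r,p[0]-r:p[0]+r],(400,400),interpolation=cv2.INTER_CUBIC)
cv2.imwrite('pics/m8.png',np.hstack([f(d['image'],p,80),f(t['image'],[322,196],50)]))
E
```

```text
at [547.  316.9 150.4] yaw 109.9 grip 85.4 F [0.3 0.9 0.5] t 54.7
D [-0.4  1.   0.4] |D| 1 tiltz [-0.e+00  1.e-04 -1.e+00] rotz -0.001
line n 84 off [-14.8 -12.7] axis deg -142.3 centre->line deg -139.5 len 13.6
crown 4010 [545.3 318.3] 32.3 mean [544.6 317.9]
line n 75 off [-10.1 -15.2] axis deg -124.9 centre->line deg -123.7 len 13.6
crown 3309 [545.8 419.2] 32.8 mean [542.9 418.3]
cup tube 0 [0. 0.] 0.0 mean [nan nan] red 0 [0. 0.] heading 0.0 foot None
cup tube 53 [ 591.7 -104.6] 13.2 mean [ 591.8 -104.3] red 83 [11.1 -1.2] heading -6.4 foot ((592.0364990234375, -102.82059478759766), (41.941993713378906, 39.10075759887695), 44.118892669677734)
cup tube 51 [587.4 119. ] 13.0 mean [587.5 118.6] red 84 [ 9.1 -0.4] heading -2.6 foot ((588.5143432617188, 121.60829162597656), (47.278160095214844, 37.09685516357422), 27.549314498901367)
[280 207]h.py:56: RuntimeWarning: Mean of empty slice.
  print('cup tube',len(W),np.round(c,1),round(r,1),'mean',W.mean(0).round(1),'red',len(u),Rr.round(1),'heading',round(float(np.degrees(np.arctan2(Rr[1],Rr[0]))),1),'foot',fr)
  ret = um.true_divide(
```

View pics/m8.png

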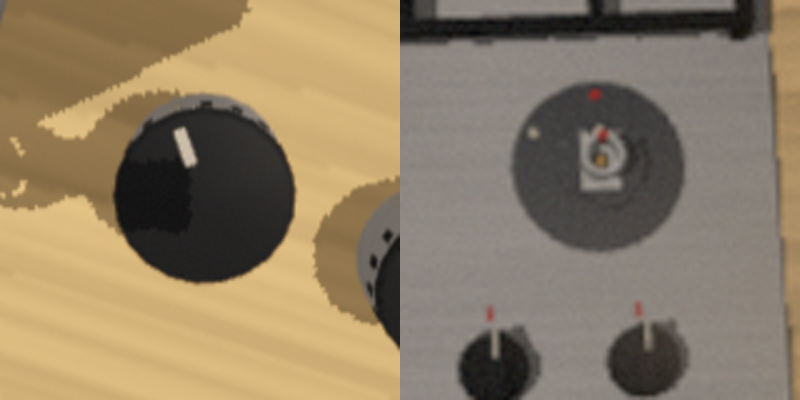

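play_rows(
  travel=[
    [0.0007,0.0008,0.02],
    [0,0,0.02],
    [0,0,0.02],
    [0,0,0.02],
    [0,0,0.02],
    [0,0,0.02],
    [0,0,0.01],
    [0,0,0.006],
    [0,0,0.002],
    [0,0,0],
    [0,0,0],
    [0,0,0],
  ],
  rotation=[
    [0,0,0],
    [0,0,0],
    [0,0,0],
    [0,0,0],
    [0,0,0],
    [0,0,0],
    [0,0,0],
    [0,0,0],
    [0,0,0],
    [0,0,0],
    [0,0,0],
    [0,0,0],
  ],
  grip=[1,1,1,1,1,1,1,1,1,1,1,1],
)

```text
clock: 55.77
position: [546.6, 318.2, 13.7]
ee_rot: [-0.174, 0.985, 0.001, 0.001]
contact_force: [0.2, 0.2, -0.4]
gripper_width: 85.3
```

```bash
python3 - <<'E'
from h import *
go(546.1,317.4,12.5,109.9)
E
```

```text
at [546.6 318.2  13.7] yaw 110.0 grip 85.3 F [ 0.2  0.2 -0.4] t 55.8
D [ 0.8 -0.6  1.2] |D| 2 tiltz [ 0.0019  0.0017 -1.    ] rotz 0.002
```

play_rows(
  travel=[
    [0.0006,-0.0005,0.0005],
    [0,0,0],
    [0,0,0],
    [0,0,0],
    [0,0,0],
    [0,0,0],
    [0,0,0],
    [0,0,-0.01],
    [0,0,-0.02],
    [0,0,-0.03],
    [0,0,-0.03],
    [0,0,-0.012],
  ],
  rotation=[
    [0,0,0],
    [0,0,0],
    [0,0,0],
    [0,0,0],
    [0,0,0],
    [0,0,0],
    [0,0,0],
    [0,0,0],
    [0,0,0],
    [0,0,0],
    [0,0,0],
    [0,0,0],
  ],
  grip=[0,0,0,0,0,0,0,0,0,0,0,0],
)

```text
clock: 56.77
position: [547.3, 318.1, 118.9]
ee_rot: [-0.174, 0.985, 0.002, 0.003]
contact_force: [0.1, 1.1, -0.8]
gripper_width: 63.0
```

play_rows(
  travel=[
    [0,0,0],
    [0,0,0],
    [0,0,0],
    [0.0167,-0.0295,0],
    [0.0167,-0.0295,0],
    [0.0167,-0.0295,0],
    [0.0167,-0.0295,0],
    [0.0167,-0.0295,0],
    [0.0167,-0.0295,0],
    [0,0,0],
    [0,0,0],
    [0,0,0],
  ],
  rotation=[
    [0,0,-0.124],
    [0,0,-0.124],
    [0,0,-0.124],
    [0,0,0],
    [0,0,0],
    [0,0,0],
    [0,0,0],
    [0,0,0],
    [0,0,0],
    [0,0,0],
    [0,0,0],
    [0,0,0],
  ],
  grip=[0,0,0,0,0,0,0,0,0,0,0,0],
)

```text
clock: 57.77
position: [587.1, 117.7, 114.1]
ee_rot: [-0.352, 0.936, 0.0, 0.0]
contact_force: [0.1, 0.2, -1.5]
gripper_width: 63.5
```

play_rows(
  travel=[
    [0,0,0],
    [0,0,0],
    [0,0,0],
    [0,0,0],
  ],
  rotation=[
    [0,0,0],
    [0,0,0],
    [0,0,0],
    [0,0,0],
  ],
  grip=[0,0,0,0],
)

```text
clock: 58.1
position: [587.0, 118.7, 113.9]
ee_rot: [-0.353, 0.935, 0.0, -0.0]
contact_force: [-0.2, 0.3, -1.5]
gripper_width: 63.3
```

```bash
python3 - <<'E'
from h import *
d=snap('wrist','w18'); go(587.6,118,22.5,131.2); s=st(); p=s['position']
held(d,-44,4)
P=cloud(d); m=np.hypot(P[...,0]-p[0],P[...,1]-p[1])<25; print('ztop',np.nanpercentile(P[...,2][m],[20,50,80])-p[2])
crown(d,p[0],p[1],float(np.nanmedian(P[...,2][m]))-41)
p=proj(d,np.array(p)+[0,0,28])[0].astype(int); print(p)
I=d['image']; r=90; cv2.imwrite('pics/m9.png',cv2.resize(I[p[1]-r:p[1]+r,p[0]-r:p[0]+r],(450,450),interpolation=cv2.INTER_CUBIC))
E
```

```text
at [587.  118.6 113.9] yaw 131.4 grip 63.4 F [ 0.2  0.2 -1.7] t 58.1
D [-0.1 -0.8 91.4] |D| 91 tiltz [-1.e-04  1.e-04 -1.e+00] rotz 0.003
held z -44 562 x [-6.6 11.3] y [-37.1  38.9]
held z -40 491 x [-10.6  11.4] y [-43.8  44.1]
held z -36 496 x [-10.8  11.3] y [-44.   44.4]
held z -32 8371 x [-28.4  27.7] y [-33.6  34.1]
held z -28 7013 x [-30.2  30.6] y [-35.1  35.7]
held z -24 554 x [ 6.1 31.3] y [-43.8  44.6]
held z -20 590 x [ 6.4 31.7] y [-43.4  44.4]
held z -16 428 x [ 6.4 31.7] y [-42.1  43.8]
held z -12 282 x [ 8.1 31.5] y [-36.7  38.3]
held z -8 218 x [15.6 31.4] y [-24.5  27.1]
held z -4 208 x [15.6 31.4] y [-24.5  28.4]
held z 0 200 x [13.7 31.4] y [-26.7  28.4]
ztop [27.97164578 75.48485225 91.07684929]
line n 100 off [-1.7 -4.5] axis deg -49.9 centre->line deg -110.9 len 41.1
crown 4276 [581.  114.4] 35.7 mean [577.2 111.1]
[278 292]
```

View pics/m9.png

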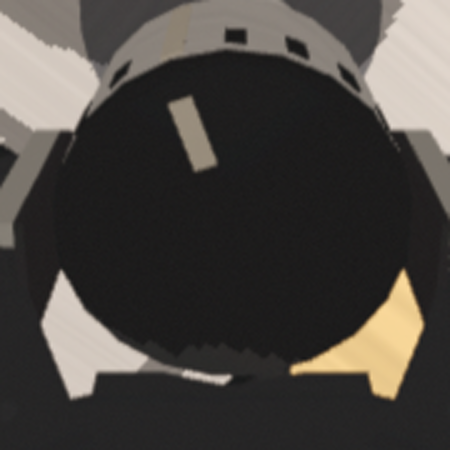

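```bash
python3 - <<'E'
from h import *
d=np.load('pics/w18.npy',allow_pickle=True).item(); P=cloud(d); p=d['pos']
zt=p[2]+28; print(zt)
I=d['image']; pr=proj(d,p+[0,0,28])[0]; r=90; x0,y0=int(pr[0])-r,int(pr[1])-r
sub=I[y0:y0+180,x0:x0+180].astype(int); 
m=np.zeros(sub.shape[:2],bool); m[36:72,62:92]=True; m&=(sub.min(2)>85)
v,u=np.nonzero(m); W=ray(d,u+x0,v+y0,zt)[:,:2]; c=W.mean(0); ax=np.linalg.svd(W-c)[2][0]; print(len(u),c-p[:2],np.degrees(np.arctan2(ax[1],ax[0])),'ang',np.degrees(np.arctan2(*(c-p[:2])[::-1])))
m=(np.hypot(P[...,0]-p[0],P[...,1]-p[1])<36)&(np.abs(P[...,2]-zt)<3); v,u=np.nonzero(m); W=ray(d,u,v,zt)[:,:2].astype(np.float32)
R=Rn.from_euler('z',0); y=np.radians(d['yaw']); tx=np.array([-np.sin(y),np.cos(y)]); ty=np.array([np.cos(y),np.sin(y)])
T=np.c_[(W-p[:2])@tx,(W-p[:2])@ty]; print(np.percentile(T,[.3,99.7],axis=0).round(1), np.median(P[...,2][m])-p[2])
E
```

```text
141.8615759614114
272 [ -9.57049677 -16.24414468] 60.2073110930064 ang -120.50514340728732
[[-30.8 -31.8]
 [ 31.3  33.2]] 28.077431423078053
```

play_rows(
  travel=[
    [-0.0002,-0.0005,0.015],
    [0,0,0.02],
    [0,0,0.017],
    [0,0,0],
    [0,0,0],
    [0,0,0],
    [0,0,0],
    [0,0,0],
    [0,0,0],
  ],
  rotation=[
    [0,0,0],
    [0,0,0],
    [0,0,0],
    [0,0,0],
    [0,0,0],
    [0,0,0],
    [0,0,0],
    [0,0,0],
    [0,0,0],
  ],
  grip=[0,0,0,0,0,0,0,0,0],
)

```text
clock: 58.9
position: [588.1, 117.9, 62.9]
ee_rot: [-0.353, 0.936, 0.0, 0.001]
contact_force: [-0.5, 0.1, -1.1]
gripper_width: 63.5
```

```bash
python3 - <<'E'
from h import *
go(587.5,118.4,23,131.4)
E
```

```text
at [588.1 117.9  62.9] yaw 131.3 grip 63.5 F [-0.5  0.1 -1.1] t 58.9
D [ 0.2  0.8 39.9] |D| 40 tiltz [ 1.7e-03  8.0e-04 -1.0e+00] rotz -0.002
```

play_rows(
  travel=[
    [0,0.0004,0.008],
    [0,0,0.008],
    [0,0,0.006],
    [0,0,0.005],
    [0,0,0],
    [0,0,0],
    [0,0,0],
    [0,0,0],
  ],
  rotation=[
    [0,0,0],
    [0,0,0],
    [0,0,0],
    [0,0,0],
    [0,0,0],
    [0,0,0],
    [0,0,0],
    [0,0,0],
  ],
  grip=[0,0,0,0,0,0,0,0],
)

```text
clock: 59.57
position: [587.7, 118.0, 35.2]
ee_rot: [-0.353, 0.936, 0.0, 0.0]
contact_force: [0.2, -0.3, -1.1]
gripper_width: 63.4
```

```bash
python3 - <<'E'
from h import *
go(587.5,118.4,23,131.4)
E
```

```text
at [587.7 118.   35.2] yaw 131.3 grip 63.4 F [ 0.2 -0.3 -1.1] t 59.6
D [-0.1  0.4 12.2] |D| 12 tiltz [ 7.e-04  3.e-04 -1.e+00] rotz -0.002
```

Now lower through the flange in small steps.

play_rows(
  travel=[
    [0,0.0002,0.002],
    [0,0,0.002],
    [0,0,0.002],
    [0,0,0.002],
    [0,0,0],
    [0,0,0],
  ],
  rotation=[
    [0,0,0],
    [0,0,0],
    [0,0,0],
    [0,0,0],
    [0,0,0],
    [0,0,0],
  ],
  grip=[0,0,0,0,0,0],
)

```text
clock: 60.07
position: [587.1, 118.0, 26.7]
ee_rot: [-0.353, 0.936, 0.0, -0.0]
contact_force: [0.2, -0.6, -1.9]
gripper_width: 63.2
```

```bash
python3 - <<'E'
from h import *
go(587.5,118.4,23,131.4)
E
```

```text
at [587.1 118.   26.7] yaw 131.3 grip 63.2 F [ 0.2 -0.6 -1.9] t 60.1
D [-0.6  0.   3.7] |D| 4 tiltz [-4.e-04 -1.e-04 -1.e+00] rotz -0.002
```

play_rows(
  travel=[
    [-0.0002,0,0.0015],
    [0,0,0.0015],
    [0,0,0.001],
    [0,0,0.0005],
    [0,0,0],
    [0,0,0],
  ],
  rotation=[
    [0,0,0],
    [0,0,0],
    [0,0,0],
    [0,0,0],
    [0,0,0],
    [0,0,0],
  ],
  grip=[0,0,0,0,0,0],
)

```text
clock: 60.57
position: [587.4, 118.2, 23.4]
ee_rot: [-0.353, 0.936, -0.0, 0.0]
contact_force: [-3.1, 0.2, 5.5]
gripper_width: 63.5
```

```bash
python3 - <<'E'
from h import *
go(587.5,118.4,23,71.4); print(st()['joints'])
E
```

```text
at [587.4 118.2  23.4] yaw 131.3 grip 63.5 F [-3.1  0.2  5.5] t 60.6
D [-0.2  0.1  0.4] |D| 1 tiltz [ 3.e-04  1.e-04 -1.e+00] rotz 1.046
[ 4.68576723e-01  5.60330254e-01 -2.93589211e-01  8.90960040e-05
 -7.16585681e-01 -1.31841686e+00]
```

play_rows(
  travel=[
    [0,0,-0.0003],
    [0,0,0],
    [0,0,0],
    [0,0,0],
    [0,0,0],
    [0,0,0],
    [0,0,0],
    [0,0,0],
    [0,0,0],
    [0,0,0],
    [0,0,0],
    [0,0,0],
  ],
  rotation=[
    [0,0,0.104],
    [0,0,0.104],
    [0,0,0.104],
    [0,0,0.104],
    [0,0,0.104],
    [0,0,0.104],
    [0,0,0.104],
    [0,0,0.104],
    [0,0,0.104],
    [0,0,0.104],
    [0,0,0],
    [0,0,0],
  ],
  grip=[0,0,0,0,0,0,0,0,0,0,0,0],
)

```text
clock: 61.57
position: [587.8, 118.3, 23.4]
ee_rot: [0.158, 0.987, 0.0, 0.001]
contact_force: [-1.8, -0.1, 4.8]
gripper_width: 63.7
```

```bash
python3 - <<'E'
from h import *
go(587.5,118.4,23,71.4); print(st()['wrist_torque'])
E
```

```text
at [587.8 118.3  23.4] yaw 71.9 grip 63.7 F [-1.8 -0.1  4.8] t 61.6
D [ 0.3 -0.   0.4] |D| 1 tiltz [ 1.2e-03  4.0e-04 -1.0e+00] rotz 0.008
[-0.07677988  0.35589581 -0.09898395]
```

play_rows(
  travel=[
    [0,0,0],
    [0,0,0],
    [0,0,0],
    [0,0,0],
    [0,0,-0.02],
    [0,0,-0.035],
    [0,0,-0.035],
    [0,0,-0.035],
    [0,0,0],
  ],
  rotation=[
    [0,0,0],
    [0,0,0],
    [0,0,0],
    [0,0,0],
    [0,0,0],
    [0,0,0],
    [0,0,0],
    [0,0,0],
    [0,0,0],
  ],
  grip=[1,1,1,1,1,1,1,1,1],
)

```text
clock: 62.32
position: [591.9, 119.6, 155.8]
ee_rot: [0.158, 0.987, 0.003, 0.007]
contact_force: [1.8, 0.7, 1.2]
gripper_width: 85.0
```

play_rows(
  travel=[
    [0.0147,0.0303,0],
    [0.0147,0.0303,0],
    [0.0147,0.0303,0],
    [0.0147,0.0303,0],
    [0.0147,0.0303,0],
    [0.0147,0.0303,0],
    [0.0147,0.0303,0],
    [0.0147,0.0303,0],
    [0.0147,0.0303,0],
    [0,0,0],
    [0,0,0],
    [0,0,0],
  ],
  rotation=[
    [0,0,0],
    [0,0,0],
    [0,0,0],
    [0,0,0],
    [0,0,0],
    [0,0,0],
    [0,0,0],
    [0,0,0],
    [0,0,0],
    [0,0,-0.107],
    [0,0,-0.107],
    [0,0,-0.107],
  ],
  grip=[1,1,1,1,1,1,1,1,1,1,1,1],
)

```text
clock: 63.32
position: [546.7, 419.5, 146.6]
ee_rot: [-0.005, 1.0, -0.0, -0.0]
contact_force: [-0.5, -0.1, -0.2]
gripper_width: 85.3
```

play_rows(
  travel=[
    [0,0,0],
    [0,0,0],
    [0,0,0],
    [0,0,0],
    [0,0,0],
    [0,0,0],
    [0,0,0],
    [0,0,0],
    [0,0,0],
  ],
  rotation=[
    [0,0,-0.107],
    [0,0,-0.107],
    [0,0,-0.107],
    [0,0,-0.107],
    [0,0,-0.107],
    [0,0,0],
    [0,0,0],
    [0,0,0],
    [0,0,0],
  ],
  grip=[1,1,1,1,1,1,1,1,1],
)

```text
clock: 64.07
position: [547.3, 418.6, 147.5]
ee_rot: [-0.265, 0.964, 0.0, -0.0]
contact_force: [0.0, -0.7, -0.3]
gripper_width: 85.3
```

```bash
python3 - <<'E'
from h import *
d=snap('wrist','w19'); go(546.6,418.3,12.5,120.8); crown(d,545.8,419.2)
t=snap('top','t19'); crown(t,587.4,119,10); crown(t,546,419)
E
```

```text
at [547.3 418.6 147.6] yaw 120.7 grip 85.4 F [0.3 0.2 0.6] t 64.1
D [8.000e-01 1.000e-01 1.351e+02] |D| 135 tiltz [-1.e-04  1.e-04 -1.e+00] rotz -0.002
line n 48 off [-10.5 -16.4] axis deg -123.6 centre->line deg -122.6 len 11.3
crown 4106 [546.2 420.1] 32.4 mean [545.4 419.7]
crown 575 [588.9 118.6] 32.4 mean [588.5 119.1]
crown 573 [547.4 419.2] 32.9 mean [547.6 419.2]
```

play_rows(
  travel=[
    [0,0.0005,0.02],
    [0,0,0.02],
    [0,0,0.02],
    [0,0,0.02],
    [0,0,0.02],
    [0,0,0.02],
    [0,0,0.01],
    [0,0,0.004],
    [0,0,0.002],
    [0,0,0],
    [0,0,0],
    [0,0,0],
  ],
  rotation=[
    [0,0,0],
    [0,0,0],
    [0,0,0],
    [0,0,0],
    [0,0,0],
    [0,0,0],
    [0,0,0],
    [0,0,0],
    [0,0,0],
    [0,0,0],
    [0,0,0],
    [0,0,0],
  ],
  grip=[1,1,1,1,1,1,1,1,1,1,1,1],
)

```text
clock: 65.17
position: [547.6, 419.7, 13.2]
ee_rot: [-0.265, 0.964, 0.001, 0.001]
contact_force: [-0.9, -0.9, 0.5]
gripper_width: 85.7
```

```bash
python3 - <<'E'
from h import *
go(546.7,419.3,12.5,120.7)
E
```

```text
at [547.6 419.7  13.2] yaw 120.8 grip 85.7 F [-0.9 -0.9  0.5] t 65.2
D [1.  0.1 0.7] |D| 1 tiltz [ 0.0018  0.002  -1.    ] rotz 0.001
```

play_rows(
  travel=[
    [0.0007,0,0.0003],
    [0,0,0],
    [0,0,0],
    [0,0,0],
    [0,0,0],
    [0,0,0],
    [0,0,0],
    [0,0,-0.01],
    [0,0,-0.02],
    [0,0,-0.03],
    [0,0,-0.03],
    [0,0,-0.015],
  ],
  rotation=[
    [0,0,0],
    [0,0,0],
    [0,0,0],
    [0,0,0],
    [0,0,0],
    [0,0,0],
    [0,0,0],
    [0,0,0],
    [0,0,0],
    [0,0,0],
    [0,0,0],
    [0,0,0],
  ],
  grip=[0,0,0,0,0,0,0,0,0,0,0,0],
)

```text
clock: 66.17
position: [547.5, 419.4, 120.3]
ee_rot: [-0.265, 0.964, 0.001, 0.002]
contact_force: [0.4, 1.2, -0.5]
gripper_width: 62.8
```

play_rows(
  travel=[
    [0,0,0],
    [0,0,0],
    [0.0164,-0.0285,0],
    [0.0164,-0.0285,0],
    [0.0164,-0.0285,0],
    [0.0164,-0.0285,0],
    [0.0164,-0.0285,0],
    [0.0164,-0.0285,0],
    [0.0164,-0.0285,0],
    [0.0164,-0.0285,0],
    [0.0164,-0.0285,0],
    [0.0164,-0.0285,0],
  ],
  rotation=[
    [0,0,-0.068],
    [0,0,0],
    [0,0,0],
    [0,0,0],
    [0,0,0],
    [0,0,0],
    [0,0,0],
    [0,0,0],
    [0,0,0],
    [0,0,0],
    [0,0,0],
    [0,0,0],
  ],
  grip=[0,0,0,0,0,0,0,0,0,0,0,0],
)

```text
clock: 67.17
position: [572.4, 89.1, 115.2]
ee_rot: [-0.297, 0.955, 0.0, -0.002]
contact_force: [1.3, 0.5, -2.6]
gripper_width: 62.9
```

play_rows(
  travel=[
    [0.0164,-0.0285,0],
    [0.0164,-0.0285,0],
    [0.0164,-0.0285,0],
    [0.0164,-0.0285,0],
    [0.0164,-0.0285,0],
    [0.0164,-0.0285,0],
    [0,0,0],
    [0,0,0],
    [0,0,0],
    [0,0,0],
    [0,0,0],
    [0,0,0],
  ],
  rotation=[
    [0,0,0],
    [0,0,0],
    [0,0,0],
    [0,0,0],
    [0,0,0],
    [0,0,0],
    [0,0,0],
    [0,0,0],
    [0,0,0],
    [0,0,0],
    [0,0,0],
    [0,0,0],
  ],
  grip=[0,0,0,0,0,0,0,0,0,0,0,0],
)

```text
clock: 68.17
position: [589.9, -104.5, 116.3]
ee_rot: [-0.299, 0.954, 0.0, -0.0]
contact_force: [1.1, 1.1, -1.8]
gripper_width: 62.9
```

```bash
cat >> h.py <<'E'
def heldcrown(d):
    P=cloud(d); p=d['pos']; y=np.radians(d['yaw']); tx=np.array([-np.sin(y),np.cos(y)]); ty=np.array([np.cos(y),np.sin(y)])
    m=(np.hypot(P[...,0]-p[0],P[...,1]-p[1])<36)&(np.abs(P[...,2]-p[2]-28)<5); zt=np.median(P[...,2][m]); m&=np.abs(P[...,2]-zt)<3
    v,u=np.nonzero(m); W=ray(d,u,v,zt)[:,:2]; T=np.c_[(W-p[:2])@tx,(W-p[:2])@ty]; print('top dz',zt-p[2],'ext',np.percentile(T,[.3,99.7],axis=0).round(1).tolist())
    b=d['image'][v,u].min(1).astype(int); L=(b>85)&(np.hypot(*T.T)<29)&(np.abs(T[:,1])<24); W=W[L]; c=W.mean(0)-p[:2]; ax=np.linalg.svd(W-W.mean(0),full_matrices=False)[2][0]
    print('line',L.sum(),c.round(1),'axis',np.degrees(np.arctan2(ax[1],ax[0])).round(1)%180,'radial',np.degrees(np.arctan2(c[1],c[0])).round(1)%180)
E
python3 - <<'E'
from h import *
d=snap('wrist','w20'); go(591,-105.8,23,124.7); heldcrown(d)
d=np.load('pics/w18.npy',allow_pickle=True).item(); heldcrown(d)
E
```

```text
at [ 590.  -104.6  116.4] yaw 124.7 grip 62.7 F [ 0.1 -0.6 -1.7] t 68.2
D [-0.2 -1.6 93.4] |D| 93 tiltz [-1.e-04  1.e-04 -1.e+00] rotz 0.001
top dz 28.58759515590816 ext [[-30.6, -31.6], [31.3, 33.0]]
line 275 [ -9.5 -16.3] axis 60.2 radial 59.8
top dz 28.074188571822503 ext [[-30.7, -31.8], [31.4, 33.1]]
line 270 [ -9.6 -16.2] axis 60.2 radial 59.400000000000006
```

play_rows(
  travel=[
    [0.0002,-0.0013,0.015],
    [0,0,0.02],
    [0,0,0.017],
    [0,0,0],
    [0,0,0],
    [0,0,0],
    [0,0,0],
    [0,0,0],
    [0,0,0],
  ],
  rotation=[
    [0,0,0],
    [0,0,0],
    [0,0,0],
    [0,0,0],
    [0,0,0],
    [0,0,0],
    [0,0,0],
    [0,0,0],
    [0,0,0],
  ],
  grip=[0,0,0,0,0,0,0,0,0],
)

```text
clock: 68.97
position: [591.0, -106.7, 65.4]
ee_rot: [-0.298, 0.955, -0.0, 0.001]
contact_force: [0.6, -0.4, -2.5]
gripper_width: 62.8
```

```bash
python3 - <<'E'
from h import *
go(590.7,-105.8,23,124.7)
E
```

```text
at [ 591.  -106.7   65.4] yaw 124.7 grip 62.8 F [ 0.6 -0.4 -2.5] t 69.0
D [-0.2  1.  42.4] |D| 42 tiltz [ 1.8e-03  2.0e-04 -1.0e+00] rotz -0.001
```

play_rows(
  travel=[
    [0,0.0008,0.01],
    [0,0,0.008],
    [0,0,0.006],
    [0,0,0.005],
    [0,0,0],
    [0,0,0],
    [0,0,0],
    [0,0,0],
  ],
  rotation=[
    [0,0,0],
    [0,0,0],
    [0,0,0],
    [0,0,0],
    [0,0,0],
    [0,0,0],
    [0,0,0],
    [0,0,0],
  ],
  grip=[0,0,0,0,0,0,0,0],
)

```text
clock: 69.63
position: [590.4, -106.1, 35.7]
ee_rot: [-0.298, 0.955, -0.0, 0.0]
contact_force: [0.1, -0.2, -1.2]
gripper_width: 62.9
```

```bash
python3 - <<'E'
from h import *
go(590.7,-105.8,23,124.7)
E
```

```text
at [ 590.4 -106.1   35.7] yaw 124.7 grip 62.9 F [ 0.1 -0.2 -1.2] t 69.6
D [-0.4  0.1 12.7] |D| 13 tiltz [ 8.e-04  1.e-04 -1.e+00] rotz -0.001
```

play_rows(
  travel=[
    [-0.0003,0.0002,0.002],
    [0,0,0.002],
    [0,0,0.002],
    [0,0,0.0025],
    [0,0,0],
    [0,0,0],
  ],
  rotation=[
    [0,0,0],
    [0,0,0],
    [0,0,0],
    [0,0,0],
    [0,0,0],
    [0,0,0],
  ],
  grip=[0,0,0,0,0,0],
)

```text
clock: 70.13
position: [590.0, -105.8, 26.6]
ee_rot: [-0.298, 0.955, 0.0, -0.0]
contact_force: [-0.0, -1.1, -0.7]
gripper_width: 62.9
```

```bash
python3 - <<'E'
from h import *
go(590.7,-105.8,23,124.7)
E
```

```text
at [ 590.  -105.8   26.6] yaw 124.7 grip 62.9 F [-0.  -1.1 -0.7] t 70.1
D [-0.6 -0.4  3.6] |D| 4 tiltz [-5.e-04  1.e-04 -1.e+00] rotz -0.001
```

play_rows(
  travel=[
    [-0.0003,-0.0002,0.0015],
    [0,0,0.0015],
    [0,0,0.001],
    [0,0,0.0008],
    [0,0,0],
    [0,0,0],
  ],
  rotation=[
    [0,0,0],
    [0,0,0],
    [0,0,0],
    [0,0,0],
    [0,0,0],
    [0,0,0],
  ],
  grip=[0,0,0,0,0,0],
)

```text
clock: 70.63
position: [590.4, -105.9, 22.8]
ee_rot: [-0.298, 0.955, -0.0, -0.0]
contact_force: [-3.0, 0.4, 5.1]
gripper_width: 62.7
```

```bash
python3 - <<'E'
from h import *
go(590.7,-105.8,22.5,64.7)
E
```

```text
at [ 590.4 -105.9   22.8] yaw 124.7 grip 62.7 F [-3.   0.4  5.1] t 70.6
D [-0.3 -0.1  0.3] |D| 0 tiltz [-1.e-04 -1.e-04 -1.e+00] rotz 1.047
```

Down on the hob; ease off slightly and twist, then release, lift and back off to look.

play_rows(
  travel=[
    [0,0,-0.0003],
    [0,0,0],
    [0,0,0],
    [0,0,0],
    [0,0,0],
    [0,0,0],
    [0,0,0],
    [0,0,0],
    [0,0,0],
    [0,0,0],
    [0,0,0],
    [0,0,0],
  ],
  rotation=[
    [0,0,0.104],
    [0,0,0.104],
    [0,0,0.104],
    [0,0,0.104],
    [0,0,0.104],
    [0,0,0.104],
    [0,0,0.104],
    [0,0,0.104],
    [0,0,0.104],
    [0,0,0.104],
    [0,0,0],
    [0,0,0],
  ],
  grip=[0,0,0,0,0,0,0,0,0,0,0,0],
)

```text
clock: 71.63
position: [590.9, -105.9, 22.8]
ee_rot: [0.215, 0.977, 0.0, 0.0]
contact_force: [-2.5, 0.3, 3.9]
gripper_width: 63.0
```

```bash
python3 - <<'E'
from h import *
go(590.7,-105.8,22.5,64.7); print(st()['wrist_torque'])
E
```

```text
at [ 590.9 -105.9   22.8] yaw 65.2 grip 63.0 F [-2.5  0.3  3.9] t 71.6
D [0.2 0.  0.3] |D| 0 tiltz [ 9.e-04  0.e+00 -1.e+00] rotz 0.009
[-0.10805188  0.43568222 -0.14905648]
```

play_rows(
  travel=[
    [0,0,0],
    [0,0,0],
    [0,0,0],
    [0,0,0],
    [0,0,-0.02],
    [0,0,-0.035],
    [0,0,-0.035],
    [0,0,-0.035],
    [0,0,-0.035],
    [0,0,0],
  ],
  rotation=[
    [0,0,0],
    [0,0,0],
    [0,0,0],
    [0,0,0],
    [0,0,0],
    [0,0,0],
    [0,0,0],
    [0,0,0],
    [0,0,0],
    [0,0,0],
  ],
  grip=[1,1,1,1,1,1,1,1,1,1],
)

```text
clock: 72.47
position: [595.0, -106.2, 190.9]
ee_rot: [0.215, 0.977, 0.001, 0.008]
contact_force: [1.4, -0.0, 0.8]
gripper_width: 85.6
```

play_rows(
  travel=[
    [0.0073,-0.0322,-0.004],
    [0.0073,-0.0322,-0.004],
    [0.0073,-0.0322,-0.004],
    [0.0073,-0.0322,-0.004],
    [0.0073,-0.0322,-0.004],
    [0.0073,-0.0322,-0.004],
    [0.0073,-0.0322,-0.004],
    [0.0073,-0.0322,-0.004],
    [0.0073,-0.0322,-0.004],
    [0.0073,-0.0322,-0.004],
    [0.0073,-0.0322,-0.004],
    [0.0073,-0.0322,-0.004],
  ],
  rotation=[
    [0,0,0],
    [0,0,0],
    [0,0,0],
    [0,0,0],
    [0,0,0],
    [0,0,0],
    [0,0,0],
    [0,0,0],
    [0,0,0],
    [0,0,0],
    [0,0,0],
    [0,0,0],
  ],
  grip=[1,1,1,1,1,1,1,1,1,1,1,1],
)

```text
clock: 73.47
position: [347.1, -420.3, 230.4]
ee_rot: [0.216, 0.977, 0.0, 0.0]
contact_force: [0.7, -0.0, -0.1]
gripper_width: 85.4
```

```bash
python3 - <<'E'
from h import *
go(350,-420,250,65)
t=snap('top','t21')
for c in [(470.5,-127),(469,-39),(466.8,136.5)]: knob(t,*c,13)
for c in [(587.5,119),(590.5,-105)]:
    crown(t,*c,10); P=cloud(t); m=np.hypot(P[...,0]-c[0],P[...,1]-c[1])<25; print('ztop',np.nanmedian(P[...,2][m]).round(1))
I=t['image']; A=cv2.resize(I[165:255,190:360],(800,424),interpolation=cv2.INTER_CUBIC); cv2.imwrite('pics/m10.png',A); cv2.imwrite('pics/m11.png',I)
E
```

```text
at [ 347.1 -420.3  230.4] yaw 65.1 grip 85.4 F [ 0.7 -0.  -0.1] t 73.5
D [ -2.5   1.5 -19.6] |D| 20 tiltz [ 3.e-04 -0.e+00 -1.e+00] rotz 0.002
bar 94 mean [ 470.9 -125.9] rect [ 471.8 -126.4] [11.4 39.1] z 45.8 heading -0.0 white off [15.5 -0.4]
body circ(18) [ 471.2 -125.9] 20.43930435180664
bar 88 mean [468.8 -38.5] rect [469.  -39.4] [11.4 38.9] z 46.0 heading -0.7 white off [14.9  0.2]
body circ(18) [468.5 -38.1] 20.227781295776367
bar 90 mean [466.8 136.5] rect [468.1 135.7] [11.3 38.9] z 46.5 heading 1.3 white off [13.3  0.3]
body circ(18) [466.9 136. ] 20.393680572509766
crown 578 [588.9 118.5] 32.5 mean [588.5 118.6]
ztop 50.7
crown 564 [ 591.5 -104.5] 32.5 mean [ 591.7 -104.7]
ztop 50.6
```

View pics/m10.png

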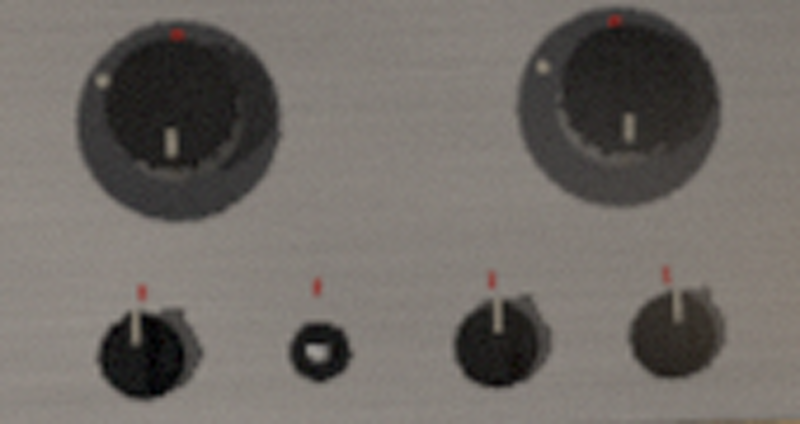

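View pics/m11.png

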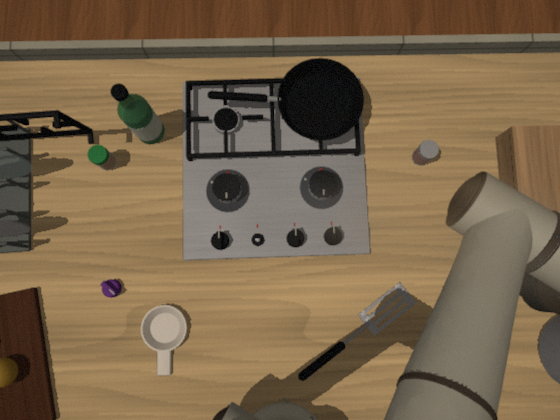

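```bash
python3 -c "
from h import *
print(workorder.job_done())"
```

```text
the job is handed in; nothing more can be done
None
```

The job is handed in at about 73.5 s of the 210 s, and every check I could make passed. The hand-in reports no verdict.

- **Knobs:** I found three and pushed them fully down on stems 1, 3 and 4. Their bar tops read 46–47 mm against 47 mm nominal, and their pointers are within about 1.5° of the back. Stem 2 stays bare, because no fourth knob was in view. The purple look-alike was left alone.
- **Cups:** Both sit flat with the notch round the pin. Each met light contact at the expected height. After release I also saw both from above, before the crowns hid them. The right cup had been knocked about 2 cm before I reached it, so I measured it again before picking it up.
- **Crowns:** Both were lowered to the hob with no resistance and twisted about 60° clockwise to the locked mark. Their tops read 50.7 and 50.6 mm against 51 mm nominal. By eye, the plain end of each line points at the red dot.

- **Last picture:** The overhead view showed nothing left over on the counter, no bystander moved, and the arm clear of everything.
- **Disagreement:** The cameras and the arm's reported position differed by about 1–2 mm throughout. I placed each part relative to its target rather than trusting absolute positions. The crown lines were too faint for the overhead measuring script, so I read that angle by eye.
- **Went wrong on the way:** One approach to a knob ran the last joint close to its limit and tilted the tool, about 26 mm off target. There was no contact; I lifted, levelled and tried again.

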